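# Refill the fuse board under the work sign

## Task

Refill the fuse board on the van's bench. First swivel the sign on its post half a turn, as far as it goes, so that the face with the black bar looks towards the robot (work in progress); then snap every loose fuse sideways into a free clip place of the board, both metal caps fully home between their jaws; and only when all of them are in, swivel the sign back to its stop so that the ring face looks towards the robot again. Leave the other things where they lie.

Things in the scene. Friction and masses are not known exactly. Their poses are not given: they have to be found in the camera images.
- fuse0_center (a point): a cartridge fuse (there are 3 to 5, all alike; an absent one has no pose): 108 mm long, the middle 44 mm a white ceramic block 24 x 24 mm square with a round steel cap of 20 mm diameter, 32 mm long, on each end; about 70 to 125 g. The point is its centre, 12 mm above the bench when it lies on it. x runs along the fuse (either end may face either way).
- fuse1_center (a point): a cartridge fuse (there are 3 to 5, all alike; an absent one has no pose): 108 mm long, the middle 44 mm a white ceramic block 24 x 24 mm square with a round steel cap of 20 mm diameter, 32 mm long, on each end; about 70 to 125 g. The point is its centre, 12 mm above the bench when it lies on it. x runs along the fuse (either end may face either way).
- fuse2_center (a point): a cartridge fuse (there are 3 to 5, all alike; an absent one has no pose): 108 mm long, the middle 44 mm a white ceramic block 24 x 24 mm square with a round steel cap of 20 mm diameter, 32 mm long, on each end; about 70 to 125 g. The point is its centre, 12 mm above the bench when it lies on it. x runs along the fuse (either end may face either way).
- fuse3_center (a point): a cartridge fuse (there are 3 to 5, all alike; an absent one has no pose): 108 mm long, the middle 44 mm a white ceramic block 24 x 24 mm square with a round steel cap of 20 mm diameter, 32 mm long, on each end; about 70 to 125 g. The point is its centre, 12 mm above the bench when it lies on it. x runs along the fuse (either end may face either way).
- fuse4_center (a point): a cartridge fuse (there are 3 to 5, all alike; an absent one has no pose): 108 mm long, the middle 44 mm a white ceramic block 24 x 24 mm square with a round steel cap of 20 mm diameter, 32 mm long, on each end; about 70 to 125 g. The point is its centre, 12 mm above the bench when it lies on it. x runs along the fuse (either end may face either way).
- board: the fixed fuse board, 130 (x) x 360 (y) x 12 mm high, origin under its centre. Five clip places in a row along y, 72 mm apart. A place is two pairs of sprung brass jaws, one pair 35 mm either side of the clip point along x, each 10 mm long in x; the space between the pairs is free down to the board. The ceramic block of a fuse goes between the pairs with 8 mm of play each way.
- clip0 (a point): clip place 0 of 5 (0 at the board's -y end): where a fuse's centre lies when fully home, 50 mm above the bench. x: along the fitted fuse (either way round), z up. The jaws open upwards, lips 17 mm above the point: a fuse held level and pressed straight down spreads them by 2 mm each (8 to 25 N in all), snaps in and stops on seats.
- clip1 (a point): clip place 1 of 5 (0 at the board's -y end): where a fuse's centre lies when fully home, 50 mm above the bench. x: along the fitted fuse (either way round), z up. The jaws open upwards, lips 17 mm above the point: a fuse held level and pressed straight down spreads them by 2 mm each (8 to 25 N in all), snaps in and stops on seats.
- clip2 (a point): clip place 2 of 5 (0 at the board's -y end): where a fuse's centre lies when fully home, 50 mm above the bench. x: along the fitted fuse (either way round), z up. The jaws open upwards, lips 17 mm above the point: a fuse held level and pressed straight down spreads them by 2 mm each (8 to 25 N in all), snaps in and stops on seats.
- clip3 (a point): clip place 3 of 5 (0 at the board's -y end): where a fuse's centre lies when fully home, 50 mm above the bench. x: along the fitted fuse (either way round), z up. The jaws open upwards, lips 17 mm above the point: a fuse held level and pressed straight down spreads them by 2 mm each (8 to 25 N in all), snaps in and stops on seats.
- clip4 (a point): clip place 4 of 5 (0 at the board's -y end): where a fuse's centre lies when fully home, 50 mm above the bench. x: along the fitted fuse (either way round), z up. The jaws open upwards, lips 17 mm above the point: a fuse held level and pressed straight down spreads them by 2 mm each (8 to 25 N in all), snaps in and stops on seats.
- sign (a joint): angle of the two-sided sign about its upright post, rad: it turns anticlockwise seen from above from 0 (face with the black ring towards the robot) to 3.14 (face with the black bar towards the robot), with a stop at each end; light friction (0.05 N m) keeps it where it is left. It starts at 0 to 0.2.
- sign_panel (a point): on the sign's turning axis, inside the white panel, 15 mm below its top edge and 142 mm above the bench. The panel is 80 mm wide (along this frame's y), 80 mm high and 10 mm thick (along x), centred on the axis, and turns with this frame; the ring face looks to this frame's -x. The post's fixed foot is 72 mm across.
- coupling: grey plastic conduit coupling, an eight-sided tube 58 mm long and 29 mm across, lying among the fuses; not a fuse. Bystander; origin under its centre.
- tape_roll: roll of black tape lying flat, 68 mm across, 19 mm high. Bystander; origin under its centre.
- screwdriver: screwdriver lying on the bench. Bystander; origin under its centre.
- junction_box: square grey junction box, 75 x 75 x 42 mm. Bystander; origin under its centre.
- torch: metal hand torch lying on the bench, 135 mm long. Bystander; origin under its centre.
- wrench: steel wrench lying on the bench. Bystander; origin under its centre.
Mind the look-alikes: they are no part of the job. What is shaped like the part that bears fuse3_center but brown is not meant. What is shaped like the part that bears fuse4_center but purple is not meant.

How it is judged (in metres and radians):
On the way, in this order (a step that is already met when the one before it is completed fails the run):
1. the sign is turned to its bar face (value of joint sign above 2.84 rad), for 0.2 s.
2. every fuse is snapped into a clip place while the sign still shows its bar face (x of fuse0_center in the frame of board between -0.011 and 0.011 m and z of fuse0_center in the frame of board between 0.0475 and 0.0525 m and y of fuse0_center in the frame of board between -0.155 and 0.155 m and angle between the x axis of each of fuse0_center, fuse1_center, fuse2_center, fuse3_center, fuse4_center and the x axis of board, either way round below 0.05 rad and x of fuse1_center in the frame of board between -0.011 and 0.011 m and z of fuse1_center in the frame of board between 0.0475 and 0.0525 m and y of fuse1_center in the frame of board between -0.155 and 0.155 m and x of fuse2_center in the frame of board between -0.011 and 0.011 m and z of fuse2_center in the frame of board between 0.0475 and 0.0525 m and y of fuse2_center in the frame of board between -0.155 and 0.155 m and x of fuse3_center in the frame of board between -0.011 and 0.011 m and z of fuse3_center in the frame of board between 0.0475 and 0.0525 m and y of fuse3_center in the frame of board between -0.155 and 0.155 m and x of fuse4_center in the frame of board between -0.011 and 0.011 m and z of fuse4_center in the frame of board between 0.0475 and 0.0525 m and y of fuse4_center in the frame of board between -0.155 and 0.155 m and value of joint sign above 2.74 rad), for 0.2 s.
At the end, for the whole second after the job is handed in: Every fuse lies snapped in a clip place (centre within 11 mm of the clip line lengthwise and within 2.5 mm of the seated height, axis within 0.05 rad), and the sign is back within 0.3 rad of its ring-face stop (x of fuse0_center in the frame of board between -0.011 and 0.011 m and z of fuse0_center in the frame of board between 0.0475 and 0.0525 m and y of fuse0_center in the frame of board between -0.155 and 0.155 m and angle between the x axis of each of fuse0_center, fuse1_center, fuse2_center, fuse3_center, fuse4_center and the x axis of board, either way round below 0.05 rad and x of fuse1_center in the frame of board between -0.011 and 0.011 m and z of fuse1_center in the frame of board between 0.0475 and 0.0525 m and y of fuse1_center in the frame of board between -0.155 and 0.155 m and x of fuse2_center in the frame of board between -0.011 and 0.011 m and z of fuse2_center in the frame of board between 0.0475 and 0.0525 m and y of fuse2_center in the frame of board between -0.155 and 0.155 m and x of fuse3_center in the frame of board between -0.011 and 0.011 m and z of fuse3_center in the frame of board between 0.0475 and 0.0525 m and y of fuse3_center in the frame of board between -0.155 and 0.155 m and x of fuse4_center in the frame of board between -0.011 and 0.011 m and z of fuse4_center in the frame of board between 0.0475 and 0.0525 m and y of fuse4_center in the frame of board between -0.155 and 0.155 m and value of joint sign below 0.3 rad); the robot touches nothing.
It fails at once if a bystander is moved by more than 5 cm (distance of any of coupling, tape_roll, screwdriver, junction_box, torch, wrench from where it was at the start of the episode above 0.05 m).
Of fuse0, fuse1, fuse2, fuse3, fuse4 only 3 to 5 are there at a start; the rules pass over those that are not, and their reading is None.
At some moment in a run one of fuse0, fuse1, fuse2, fuse3, fuse4 may be knocked a few centimetres aside while the robot is not near it.
Once in a run the grip may slacken for a moment while it holds something.
It also fails if it takes over 210 s, if anything falls off the work surface, if the arm or the gripper's body presses on something with over 40 N, if the wrist force passes 120 N, or if a joint passes its speed limit or range.

## Robot

A 6-joint arm with a two-finger parallel gripper is mounted at the origin on the work surface. World frame = base frame: x ahead of the robot, y to its left, z up, the work surface at z = 0. Lengths are in m, angles in degrees, forces in N, time in s.
With the tool pointing down it reaches from about 0.25 to 0.775 m from the base axis. Payload 4 kg.
Tool frame: the origin (TCP) lies midway between the tips of the shut fingers; the grasp point (between the pads) lies 19 mm behind it; x points along the fingers, z is the direction in which the jaws open and shut, and the axes are right-handed (so a half turn about x gives the same grasp; the last joint's range is limited). The gripper opens to 85 mm and grips with 20 to 120 N. Pads are 22 mm wide; open, the fingers measure 114 mm over their backs; the gripper's body (76 mm by 85 mm) begins 54 mm behind the grasp point. The pads swing forward as they close: fully open they stand 13 mm farther back than shut.
Start: joints at [-76.095, 4.996, 78.535, -0, 96.463, -5.907], TCP at [0.186, -0.517, 0.231] pointing down, gripper open.
Joint ranges: [-177.83, 177.83], [-43.37, 116.18], [15.69, 146.23], [-61.86, 241.86], [9.47, 152.12], [-147.06, 147.06]. Speed limits (degrees/s): [159.86, 159.86, 180, 180, 180, 180].

## Interface

Orientations are given as [roll, pitch, yaw] about the fixed x, y, z axes, in that order (R = Rz(yaw) Ry(pitch) Rx(roll)).
In Python, from cell import get_obs, camera, calibration, sign_off, silhouettes gives the robot as it stands.
- The arm moves only by the tool apply_moves, never from a script. Its argument "series" is a list of rows, each a list of 7 numbers: the shift along the tool's x, y, z in cm, then the turn, a rotation vector about the tool's x, y, z in rad, then the opening, from 0 (shut) to 1 (fully open). A call has exactly 8 rows; each row is the pose to reach, as a shift and turn from the pose commanded when the call began, along the tool's axes at that moment; what a row does not reach only later rows make up. A row lasts 1/12 s, in which the tool goes at most 41.7 mm and 7.16 degrees, less where a joint would pass 70% of its speed; a pose out of reach is approached as far as the arm can. A call with a gripper value outside its range is refused whole. The fingers move at their own pace and stop on an object; the grip force is fixed at half the most. Time passes only in rows, so rows that repeat a pose let the fingers close, or fill a call up. It gives the time, the measured TCP pose, the force and the opening at its end, in the units of the state.
- get_obs(): the state, without advancing time (a new reading comes with each control period).
- camera(name): name is "scene" or "top"; returns the picture (400x640x3 uint8, blue, green, red); there is no depth.
- calibration(name): a dict with "fx", "fy", "cx", "cy" (pixels), "R" (3x3) and "t" (3): a world point X has camera coordinates R X + t. Camera axes: x right, y down, z forward; pixel columns grow to the right and rows downward; lengths in m; the calibration is good to about 2 mm. A picture is of the moment at which its call begins. calibration takes no time and is no camera call.
- sign_off(): hands the job in, once; it reports no verdict.
Trained networks look in the newest picture that a camera, given by its name, has taken for a name from the list of things; names that differ only in an ending like _2 or _b are one class to them, and where a whole thing is asked for, a point or a joint stands for the part that bears it (a point fixed in the world has none). Each returns a list of dicts, best first, with "conf" (0 to 1); they miss things now and then, are a little off and sometimes report something else, mostly with a low value. They report only what shows in the picture. A call takes as long as a camera call. They do not tell look-alikes from the thing itself.
- silhouettes(target, camera): "pixels" (400x640 bool, what is visible of it) and "rect" ([left, top, right, bottom] in pixels, round what is visible of it).
The state is a dict: "time_s": time; "joint_pos": joint angles; "joint_velocities": joint speeds; "joint_efforts": joint torques, N m; "ee_pos": TCP position; "ee_rot": TCP orientation; "force": force on the tool from outside, world axes, zero at the start; "moment": the same for the moment, N m; "width": opening from 0.0 (shut) to 1.0 (fully open).
Only numpy, scipy, OpenCV 4.12 (cv2) and the standard library are available. Lean on these libraries where they do the work, as an engineer would, in place of code of your own. Each camera call takes 0.05 s, during which the arm holds its last target.

## Working session

There is one attempt and no reset: what is moved stays moved. The work goes in short steps, Python scripts to look and compute and a tool call to move; the robot and the scene stay as the last step left them, time stands still between calls to the robot, and variables do not carry over. Pictures are saved under pics/ and viewed, and the job is handed in when it is done.

Besides the shell and the picture viewer there is one more tool, called after "Request:" as a command line: name --pt "numbers of a row" for each row, then --argument value for the rest. apply_moves: Moves the arm, as the interface text tells. Its arguments: {"type":"object","properties":{"series":{"type":"array","items":{"type":"array","items":{"type":"number"}}}},"required":["series"]}

```bash
ls; mkdir -p pics; python3 - <<'E'
from cell import *
import cv2
print(get_obs())
for n in("scene","top"):
    im=camera(n); cv2.imwrite(f"pics/{n}0.png",im); print(n,calibration(n))
E
```

```text
pics
{'time_s': 0.0, 'joint_pos': array([-7.60949202e+01,  5.04006488e+00,  7.86245325e+01,  2.35207983e-03,
        9.64616322e+01, -5.90656921e+00]), 'joint_velocities': array([-0.07757112,  0.03709265, -0.02379165, -0.02798931,  0.11867107,
       -0.0857316 ]), 'joint_efforts': array([ 2.00574277e-04, -3.51865339e+01, -3.13265920e+01, -1.14053712e-04,
        1.09779864e-02,  5.16937192e-06]), 'ee_pos': array([ 0.18630747, -0.51696723,  0.23013187]), 'ee_rot': array([173.03245852,  89.87374882, 102.84436967]), 'force': array([-0.5350035 , -0.87157363, -0.40520894]), 'moment': array([-0.02179517,  0.00225606, -0.02062619]), 'width': 0.9955052403229331}
scene {'fx': 378.79396178071437, 'fy': 378.79396178071437, 'cx': 313.46108373214287, 'cy': 197.84784422476076, 'R': array([[ 0.42589236,  0.90474222,  0.00756348],
       [ 0.78033551, -0.3630734 , -0.5091701 ],
       [-0.45792159,  0.22275371, -0.86063268]]), 't': array([-0.23357821, -0.36115803,  1.50948744])}
top {'fx': 420.7251270188068, 'fy': 420.7251270188068, 'cx': 321.87637237480607, 'cy': 200.18898420159857, 'R': array([[-0.00888438, -0.99993445, -0.0072228 ],
       [-0.9908045 ,  0.00977803, -0.13494755],
       [ 0.13500933,  0.00595746, -0.99082642]]), 't': array([0.01352946, 0.53467532, 1.24969785])}
```

View pics/scene0.png

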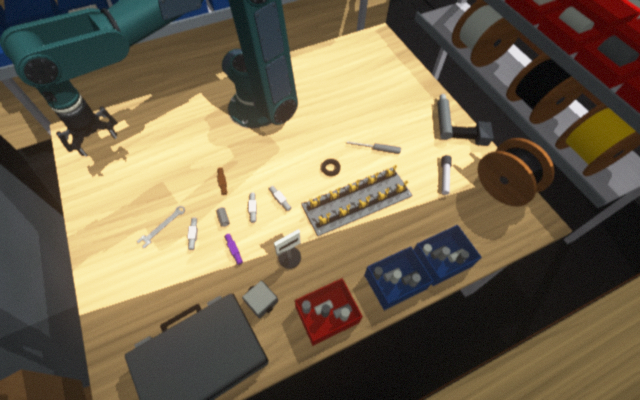

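View pics/top0.png

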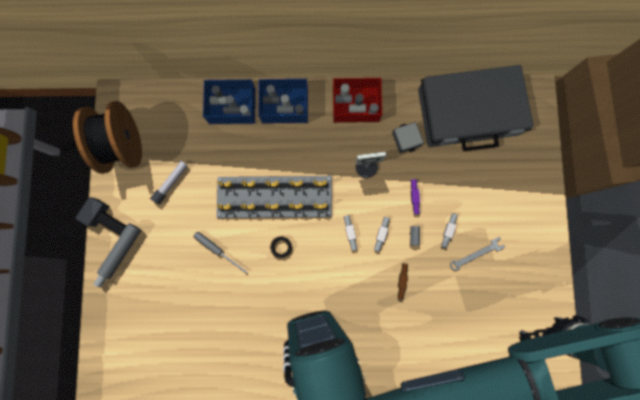

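```bash
cat > h.py <<'E'
from cell import *
import numpy as np, cv2
from scipy.spatial.transform import Rotation as Ro
def cen(n):
    c=calibration(n); return -c["R"].T@c["t"]
def unproj(n,uv,z):
    c=calibration(n); uv=np.atleast_2d(uv).astype(float)
    d=np.c_[(uv[:,0]-c["cx"])/c["fx"],(uv[:,1]-c["cy"])/c["fy"],np.ones(len(uv))]@c["R"]
    o=cen(n); return o+d*((z-o[2])/d[:,2])[:,None]
def proj(n,X):
    c=calibration(n); p=np.atleast_2d(X)@c["R"].T+c["t"]
    return np.c_[p[:,0]/p[:,2]*c["fx"]+c["cx"],p[:,1]/p[:,2]*c["fy"]+c["cy"]]
def info(mask,n,z):
    v,u=np.nonzero(mask); P=unproj(n,np.c_[u,v],z)[:,:2]; m=P.mean(0); w,V=np.linalg.eigh(np.cov((P-m).T))
    a=V[:,1]; q=(P-m)@V; return m,np.degrees(np.arctan2(a[1],a[0]))%180,np.ptp(q,axis=0)[::-1],len(u)
# euler xyz fixed
def Rcur(o=None):
    o=o or get_obs(); return Ro.from_euler('xyz',o["ee_rot"],degrees=True)
def Rdown(yaw):  # tool x down, jaw axis z along world direction yaw(deg)
    y=np.radians(yaw); z=np.array([np.cos(y),np.sin(y),0]); x=np.array([0,0,-1.]); yy=np.cross(z,x)
    return Ro.from_matrix(np.c_[x,yy,z])
def rel(pos,R,frm=None):
    """shift cm / rotvec in tool axes from measured (or given) pose"""
    o=get_obs(); p0,R0=frm if frm else (o["ee_pos"],Rcur(o))
    d=R0.inv().apply(np.array(pos)-p0)*100; rv=(R0.inv()*R).as_rotvec()
    return np.round(np.r_[d,rv],2 if 0 else 3)
E
python3 - <<'E'
from h import *
np.set_printoptions(precision=4,suppress=True)
print(cen("scene"),cen("top"))
for n in("scene","top"):
    camera(n)
    for t,z in(("fuse0_center",.014),("fuse3_center",.014),("board",.012),("sign_panel",.14),("coupling",.0145),("tape_roll",.0095),("screwdriver",.01),("junction_box",.03),("torch",.015),("wrench",.005)):
        for s in silhouettes(t,n):
            print(n,t,round(s["conf"],2),[int(a) for a in s["rect"]],*info(s["pixels"],n,z))
E
```

```text
[ 1.0725 -0.256   1.117 ] [0.3612 0.0009 1.3105]
scene fuse3_center 0.68 [218, 166, 223, 198] [ 0.2846 -0.2283] 170.31836647754224 [0.1213 0.0282] 204
scene fuse3_center 0.62 [249, 192, 256, 227] [ 0.4329 -0.1704] 160.91843783601124 [0.1159 0.0242] 206
scene board 0.67 [299, 165, 411, 234] [0.5531 0.1592] 89.71570971805933 [0.3705 0.1395] 3686
scene sign_panel 0.94 [272, 231, 300, 255] [ 0.6517 -0.1301] 102.26647526187038 [0.0904 0.0455] 391
scene coupling 0.73 [213, 203, 231, 226] [ 0.4227 -0.2706] 175.97328528765627 [0.0734 0.0301] 169
scene tape_roll 0.6 [321, 157, 340, 179] [0.3934 0.144 ] 140.13990296469035 [0.0829 0.0708] 283
scene screwdriver 0.68 [139, 207, 186, 249] [ 0.3704 -0.4625] 116.00873149773106 [0.1738 0.0412] 348
scene screwdriver 0.66 [367, 143, 402, 151] [0.4022 0.3679] 54.81442133546888 [0.1334 0.0346] 193
scene junction_box 0.82 [243, 280, 276, 316] [ 0.7332 -0.2577] 11.587166896330643 [0.0944 0.0809] 802
scene torch 0.82 [440, 156, 450, 193] [0.5886 0.4956] 143.2678029660194 [0.1687 0.0395] 365
scene torch 0.46 [298, 163, 412, 232] [0.5542 0.1576] 90.2881208256
[... 469 characters left out ...]
89.7421362730613 [0.3588 0.13  ] 4633
top coupling 0.54 [413, 226, 419, 247] [ 0.4256 -0.2742] 177.2268982943424 [0.0587 0.028 ] 182
top tape_roll 0.65 [267, 234, 291, 258] [0.3928 0.1392] 59.82491541980819 [0.071  0.0661] 310
top screwdriver 0.78 [193, 232, 222, 254] [0.4073 0.3641] 53.063831904436604 [0.1015 0.0219] 216
top junction_box 0.71 [390, 121, 425, 153] [ 0.7311 -0.2586] 151.96507176403017 [0.1086 0.1002] 706
top torch 0.56 [149, 162, 187, 204] [0.5933 0.4912] 143.2389944833527 [0.1508 0.0392] 476
top wrench 0.66 [372, 219, 385, 251] [ 0.4304 -0.1737] 161.45152945886332 [0.1081 0.0244] 242
top wrench 0.6 [454, 239, 502, 267] [ 0.3713 -0.4754] 115.02023707811928 [0.1685 0.0389] 368
```

```bash
python3 - <<'E'
from h import *
np.set_printoptions(precision=4,suppress=True)
im=camera("top"); cv2.imwrite("pics/topc.png",cv2.resize(im[140:310,200:520],None,fx=2.5,fy=2.5,interpolation=cv2.INTER_CUBIC))
for t in("fuse0_center","fuse1_center","fuse2_center"):
    for n in("top","scene"):
        im=camera(n)
        for s in silhouettes(t,n):
            print(n,t,round(s["conf"],2),[int(a) for a in s["rect"]],*info(s["pixels"],n,.014))
im=camera("scene"); cv2.imwrite("pics/scenec.png",cv2.resize(im[130:330,120:440],None,fx=2.5,fy=2.5,interpolation=cv2.INTER_CUBIC))
E
```

```text
top fuse0_center 0.49 [215, 177, 330, 218] [0.5491 0.1597] 89.24920216619472 [0.359 0.13 ] 4689
scene fuse1_center 0.46 [302, 165, 411, 236] [0.5533 0.1572] 90.7673554864615 [0.3725 0.1402] 3636
top fuse2_center 0.7 [436, 213, 457, 246] [ 0.4387 -0.3802] 157.85595380578332 [0.1093 0.0344] 303
```

View pics/topc.png

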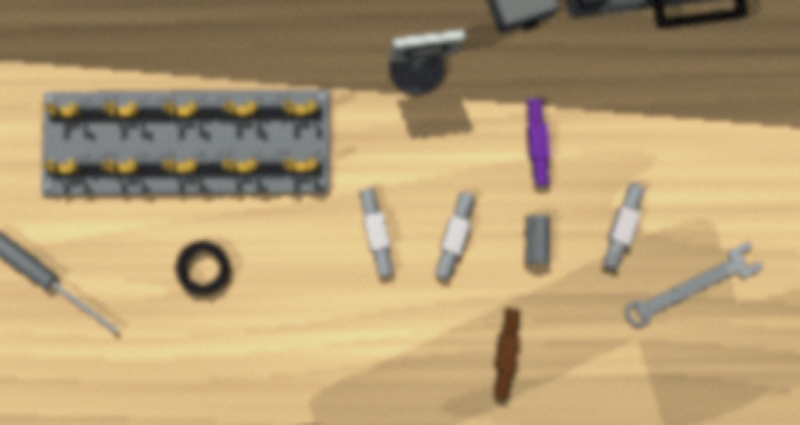

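View pics/scenec.png

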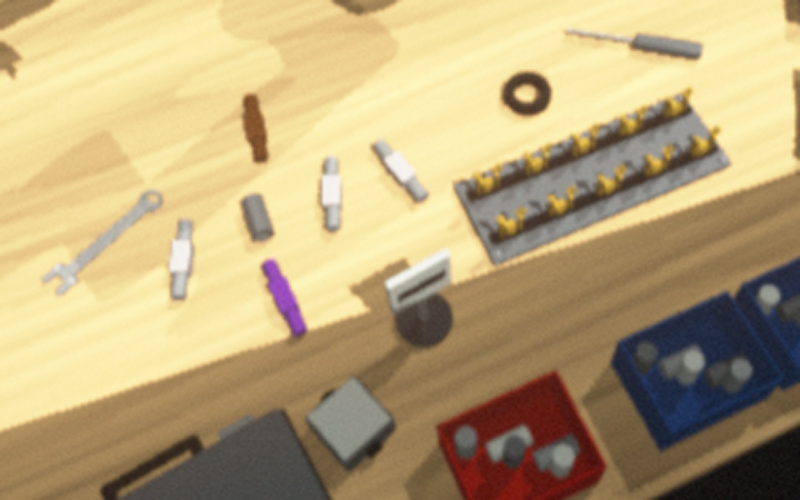

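```bash
cat > fit.py <<'E'
from h import *
from scipy.optimize import minimize
S=4
def boxpts(x0,x1,y0,y1,z0,z1): return np.array([[x,y,z] for x in(x0,x1) for y in(y0,y1) for z in(z0,z1)],float)
def cyl(x0,x1,r,zc):
    a=np.linspace(0,2*np.pi,16); return np.array([[x,r*np.cos(t),zc+r*np.sin(t)] for x in(x0,x1) for t in a])
FUSE=[boxpts(-.022,.022,-.012,.012,0,.024),cyl(-.054,-.022,.01,.012),cyl(.022,.054,.01,.012)]
PANEL=[boxpts(-.005,.005,-.04,.04,.077,.157)]
BOARD=[boxpts(-.065,.065,-.18,.18,0,.012)]
def render(n,parts,x,y,th,roi):
    l,t,r,b=roi; m=np.zeros(((b-t)*S,(r-l)*S),np.uint8); c,s=np.cos(th),np.sin(th)
    for P in parts:
        W=np.c_[P[:,0]*c-P[:,1]*s+x,P[:,0]*s+P[:,1]*c+y,P[:,2]]
        uv=(proj(n,W)-[l,t]+.5)*S-.5
        h=cv2.convexHull(uv.astype(np.float32))
        cv2.fillConvexPoly(m,np.round(h*16).astype(np.int32),1,shift=4)
    return cv2.resize(m.astype(np.float32),(r-l,b-t),interpolation=cv2.INTER_AREA)
def fit(parts,masks,g,sig=1.0):
    """masks: dict cam->bool mask"""
    D=[]
    for n,mk in masks.items():
        v,u=np.nonzero(mk); roi=(u.min()-8,v.min()-8,u.max()+9,v.max()+9)
        D.append((n,roi,cv2.GaussianBlur(mk[roi[1]:roi[3],roi[0]:roi[2]].astype(np.float32),(0,0),sig)))
    def f(p): return sum(((cv2.GaussianBlur(render(n,parts,p[0],p[1],p[2],roi),(0,0),sig)-m)**2).sum()/m.sum() for n,roi,m in D)
    g=np.array(g,float); sim=np.vstack([g,g+[.006,0,0],g+[0,.006,0],g+[0,0,.1]])
    r=minimize(f,g,method="Nelder-Mead",options=dict(initial_simplex=sim,xatol=1e-5,fatol=1e-6,maxiter=300))
    return r.x,r.fun
E
python3 - <<'E'
from fit import *
np.set_printoptions(precision=4,suppress=True)
im={n:camera(n) for n in("top","scene")}
# panel
for n,roi in(("top",(345,140,395,165)),("scene",(268,225,305,262))):
    l,t,r,b=roi; h=cv2.cvtColor(im[n],cv2.COLOR_BGR2HSV)[t:b,l:r]
    print(n); print(h[...,1][::2,::2]); print(h[...,2][::2,::2])
E
```

```text
top
[[104  99 100 102 105  98  98 102 100 105  97  98 106 104 102 101  99 104
  100 103  99 100 103 102  96]
 [105 103 102 103 104 105 100  97  99 102 105 102 102 101  99 102  97 100
  101 103 102  99 103 104 101]
 [101 101 104 103 102 100 102  99 107 101 103 100 102 100 100 101 104 108
   99 101 102 105  99 101 101]
 [105 102 100 101 101 101 103 101 101 104 100 105  99  97  99  99 102 104
   99 103  97 103  98 100  98]
 [100 100 101  97 101 101 102 102 101 101 101 102 101 103  99 101  99  99
  101  97 101 101 103 102 104]
 [102  99  99 103  99 100 101 101  99 100 102  99 101 101 101 100  98  95
   89  85  95 103 102 106 105]
 [100 102 103 102  98  98  98  97 100  97  95  92  82  67  59  58  43  28
   21  19  34  90 101 104  99]
 [100  99 100 100 102 106  78  57  47  30  23  19  17  14  11  12  11   9
    9  10  15  83 106  98 106]
 [104 100  98 100 104  96  31  10  10  11  10   8   8   8   7  11  10  12
    8  16  46  98 103  98 104]
 [100 105 100  99 103  92  19  11   8  10  10  11  11  10   7   7   5  13
   10  48  90 100 103 100 102]
 [104  97 101 103 102  81  19  15   7  10   9 
[... 4021 characters left out ...]
 156 119  85 102 145 165 166 166 166 161 158
  162]
 [182 182 176 155 159 166 128  80  88 132 158 163 138 117 145 157 163 167
  172]
 [176 172 170 162 153 159  88 132 156 161 137 110  84  78  87 137 168 171
  166]
 [173 172 168 162 141 164 146 141 125 103  95  84  75  76  73  84 151 161
  161]
 [184 163 165 164 131 137 119  93  81  77  86  85  74  74  72  76 121 164
  170]
 [170 165 164 164 149 102  78  74  76  75  87  85  72  71  74  74  99 164
  167]
 [168 162 160 156 153  91  78  74  72  72  81  81  74  74  74  72  95 159
  164]
 [158 158 159 167 150  99  73  73  69  69  69  74  72  66  68  71  93 153
  152]
 [166 169 171 168 148 110  74  68  65  64  68  76  77  71  69  70 118 155
  159]]
```

```bash
python3 - <<'E'
from fit import *
np.set_printoptions(precision=4,suppress=True)
im={n:camera(n) for n in("top","scene")}
def seg(n,roi,smax,vmin):
    l,t,r,b=roi; h=cv2.cvtColor(im[n],cv2.COLOR_BGR2HSV); m=np.zeros((400,640),bool)
    m[t:b,l:r]=(h[t:b,l:r,1]<smax)&(h[t:b,l:r,2]>vmin); return m
T=[boxpts(-.005,.005,-.04,.04,.155,.157)]
mt=seg("top",(345,148,395,168),50,125)
p,f=fit(T,{"top":mt},(.66,-.13,.15)); print("top",p,f,mt.sum())
ms=np.zeros((400,640),bool)
for s in silhouettes("sign_panel","scene"):
    print(s["conf"],s["pixels"].sum()); ms=s["pixels"]
    print("scene net",fit(PANEL,{"scene":ms},(.66,-.13,.15)))
    break
m2=seg("scene",(268,225,304,258),40,120); v,u=np.nonzero(m2)
mm=np.zeros((400,640),np.uint8); cv2.fillConvexPoly(mm,cv2.convexHull(np.c_[u,v].astype(np.int32)),1)
p2=fit(PANEL,{"scene":mm>0},(.66,-.13,.15)); print("scene col",p2,mm.sum())
v=[cv2.resize(im["scene"][215:275,255:320],None,fx=6,fy=6,interpolation=cv2.INTER_CUBIC)]
E
```

```text
top [ 0.6454 -0.1315  0.1158] 0.011225596070289612 126
0.56 356
scene net (array([ 0.6421, -0.1272,  0.1516]), np.float64(0.030749108642339706))
scene col (array([ 0.6428, -0.1277,  0.1228]), np.float64(0.025303510949015617)) 376
```

```bash
python3 - <<'E'
from h import *
np.set_printoptions(precision=4,suppress=True)
o=get_obs(); R=Rcur(o).as_matrix(); print(R, np.degrees(np.arctan2(R[1,2],R[0,2])))
E
```

```text
[[-0.      0.9408  0.3389]
 [-0.0001  0.3389 -0.9408]
 [-1.     -0.0001  0.0001]] -70.18777358118268
```

```bash
python3 - <<'E'
from h import *
print(rel((.644,-.1295,.23),Rdown(7)))
E
```

```text
[  0.13   56.201 -20.991  -1.347   0.      0.   ]
```

Request:
apply_moves --pt "0.1 56.2 -21 -1.35 0 0 1" --pt "0.1 56.2 -21 -1.35 0 0 1" --pt "0.1 56.2 -21 -1.35 0 0 1" --pt "0.1 56.2 -21 -1.35 0 0 1" --pt "0.1 56.2 -21 -1.35 0 0 1" --pt "0.1 56.2 -21 -1.35 0 0 1" --pt "0.1 56.2 -21 -1.35 0 0 1" --pt "0.1 56.2 -21 -1.35 0 0 1"

```text
time_s: 2.82
ee_pos: [0.4419, -0.3003, 0.231]
ee_rot: [-36.9, 90.0, -49.4]
force: [-0.2, -0.9, 0.2]
width: 1.001
```

```bash
python3 - <<'E'
from h import *
print(rel((.644,-.1295,.23),Rdown(7)),get_obs()["joint_pos"])
E
```

```text
[ 1.0500e-01  2.1058e+01  1.6020e+01 -3.4100e-01  1.0000e-03  1.0000e-03] [-4.02732320e+01  2.95531738e+00  8.07342348e+01 -7.51281610e-03
  9.62641224e+01 -2.77313481e+01]
```

Request:
apply_moves --pt "0.1 21.1 16 -0.34 0 0 1" --pt "0.1 21.1 16 -0.34 0 0 1" --pt "0.1 21.1 16 -0.34 0 0 1" --pt "0.1 21.1 16 -0.34 0 0 1" --pt "0.1 21.1 16 -0.34 0 0 1" --pt "0.1 21.1 16 -0.34 0 0 1" --pt "0.1 21.1 16 -0.34 0 0 1" --pt "0.1 21.1 16 -0.34 0 0 1"

```text
time_s: 3.48
ee_pos: [0.6459, -0.1283, 0.2283]
ee_rot: [106.7, 89.9, 113.6]
force: [-0.9, 0.2, 0.4]
width: 1.005
```

```bash
python3 - <<'E'
from h import *
print(rel((.644,-.1295,.128),Rdown(7)),get_obs()["joint_pos"])
for n,(t,b,l,r) in(("top",(100,220,300,440)),("scene",(180,280,230,350))):
    cv2.imwrite(f"pics/{n}1.png",cv2.resize(camera(n)[t:b,l:r],None,fx=5,fy=5,interpolation=cv2.INTER_CUBIC))
E
```

```text
[ 1.0031e+01 -1.1000e-01 -2.0200e-01 -2.0000e-03 -0.0000e+00 -2.0000e-03] [-1.62002060e+01  1.91280443e+01  6.21446078e+01  7.14287582e-02
  9.87861169e+01 -2.30827302e+01]
```

View pics/scene1.png

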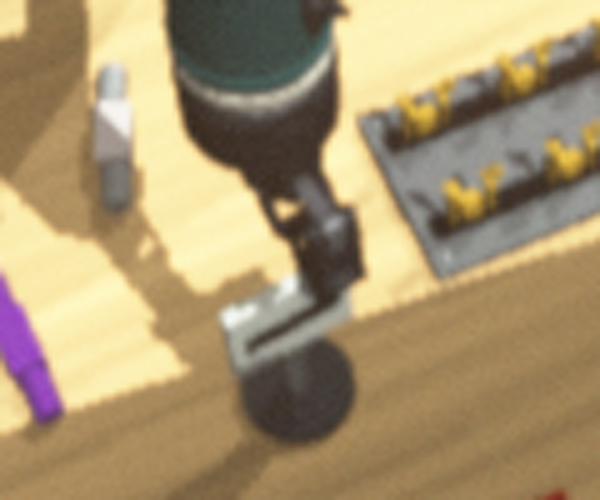

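Request:
apply_moves --pt "2 -0.1 -0.2 0 0 0 1" --pt "4 -0.1 -0.2 0 0 0 1" --pt "6 -0.1 -0.2 0 0 0 1" --pt "7.5 -0.1 -0.2 0 0 0 1" --pt "9 -0.1 -0.2 0 0 0 1" --pt "10 -0.1 -0.2 0 0 0 1" --pt "10 -0.1 -0.2 0 0 0 1" --pt "10 -0.1 -0.2 0 0 0 1"

```text
time_s: 4.25
ee_pos: [0.641, -0.1341, 0.1297]
ee_rot: [-177.6, 90.0, -171.1]
force: [0.6, -0.3, 0.0]
width: 1.001
```

```bash
python3 - <<'E'
from h import *
print(rel((.644,-.1295,.126),Rdown(7)),get_obs()["force"])
for n,(t,b,l,r) in(("top",(100,220,300,440)),("scene",(180,280,230,350))):
    cv2.imwrite(f"pics/{n}2.png",cv2.resize(camera(n)[t:b,l:r],None,fx=5,fy=5,interpolation=cv2.INTER_CUBIC))
E
```

```text
[ 0.374  0.421  0.351 -0.009 -0.001  0.   ] [ 0.5921075  -0.31295488  0.02154141]
```

View pics/scene2.png

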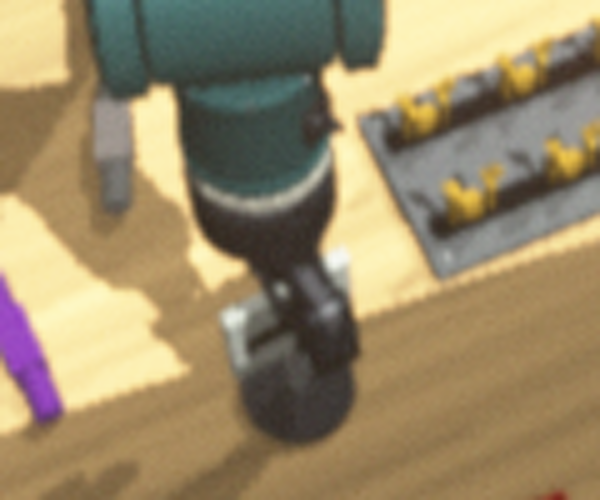

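```bash
python3 - <<'E'
from h import *
for i in range(5):
    camera("top"); o=get_obs(); print(o["time_s"],o["ee_pos"],o["joint_velocities"].round(1))
E
```

```text
4.4 [ 0.64246603 -0.13369674  0.13168206] [ 0.4  0.  -0.2  0.  -0.1  0. ]
4.45 [ 0.64252515 -0.13354582  0.13163072] [ 0.2  0.2  0.1 -0.  -0.   0. ]
4.5 [ 0.64244141 -0.13341672  0.13136083] [ 0.1  0.3  0.3 -0.   0.  -0. ]
4.55 [ 0.64235897 -0.13325024  0.13110678] [ 0.2  0.3  0.3  0.  -0.   0. ]
4.6 [ 0.64223038 -0.13319034  0.1307911 ] [ 0.1  0.3  0.3  0.1 -0.1 -0. ]
```

```bash
cat >> h.py <<'E'
def settle(k=12,n="top"):
    for i in range(k): camera(n)
    o=get_obs(); print("t",round(o["time_s"],2),o["ee_pos"].round(4),"f",o["force"].round(1),"w",round(o["width"],3),"j6",o["joint_pos"][5].round(1)); return o
E
python3 - <<'E'
from h import *
settle(10);settle(10)
print(rel((.644,-.1295,.126),Rdown(7)))
E
```

```text
t 5.1 [ 0.6418 -0.1331  0.1297] f [0.4 0.3 0.5] w 0.999 j6 -23.3
t 5.6 [ 0.6418 -0.1331  0.1298] f [-0.1 -0.8  0.2] w 0.998 j6 -23.3
[ 0.377  0.335  0.261 -0.007  0.     0.   ]
```

Request:
apply_moves --pt "0.4 0.33 0.26 0 0 0 1" --pt "0.4 0.33 0.26 0 0 0 1" --pt "0.4 0.33 0.26 0 0 0 0.6" --pt "0.4 0.33 0.26 0 0 0 0.4" --pt "0.4 0.33 0.26 0 0 0 0.3" --pt "0.4 0.33 0.26 0 0 0 0.2" --pt "0.4 0.33 0.26 0 0 0 0.1" --pt "0.4 0.33 0.26 0 0 0 0"

```text
time_s: 6.27
ee_pos: [0.644, -0.1296, 0.1258]
ee_rot: [-52.1, 90.0, -45.5]
force: [-0.1, -0.1, 0.6]
width: 0.142
```

```bash
python3 - <<'E'
from h import *
settle(10); o=settle(4); print(o["moment"],o["ee_rot"],Rcur(o).as_matrix()[:,2])
for n,(t,b,l,r) in(("top",(100,220,300,440)),("scene",(180,280,230,350))):
    cv2.imwrite(f"pics/{n}3.png",cv2.resize(camera(n)[t:b,l:r],None,fx=5,fy=5,interpolation=cv2.INTER_CUBIC))
E
```

```text
t 6.77 [ 0.6437 -0.1296  0.126 ] f [-3.8 -0.1  2.3] w 0.109 j6 -22.9
t 6.97 [ 0.6438 -0.1296  0.126 ] f [-4.2 -0.2  3.2] w 0.105 j6 -22.9
[-0.03789618  0.59980063  0.0300645 ] [-158.02333965   89.96938813 -151.43858756] [ 9.93403202e-01  1.14672720e-01 -4.95455305e-04]
```

View pics/scene3.png

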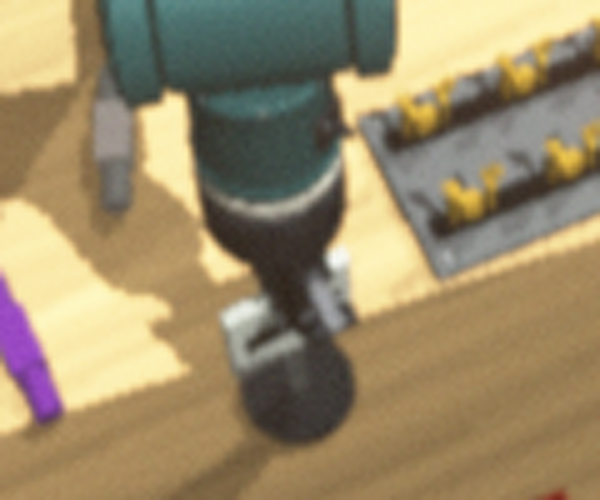

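Request:
apply_moves --pt "0 0 -0.05 -0.1 0 0 0" --pt "0 0 -0.05 -0.2 0 0 0" --pt "0 0 -0.05 -0.3 0 0 0" --pt "0 0 -0.05 -0.4 0 0 0" --pt "0 0 -0.05 -0.5 0 0 0" --pt "0 0 -0.05 -0.6 0 0 0" --pt "0 0 -0.05 -0.7 0 0 0" --pt "0 0 -0.05 -0.8 0 0 0"

```text
time_s: 7.73
ee_pos: [0.644, -0.1295, 0.126]
ee_rot: [-47.3, 89.9, 5.4]
force: [-2.0, 0.3, 2.6]
width: 0.105
```

Request:
apply_moves --pt "0 0 0 -0.1 0 0 0" --pt "0 0 0 -0.2 0 0 0" --pt "0 0 0 -0.3 0 0 0" --pt "0 0 0 -0.4 0 0 0" --pt "0 0 0 -0.5 0 0 0" --pt "0 0 0 -0.6 0 0 0" --pt "0 0 0 -0.7 0 0 0" --pt "0 0 0 -0.8 0 0 0"

```text
time_s: 8.4
ee_pos: [0.6441, -0.1291, 0.126]
ee_rot: [-72.8, 89.9, 25.7]
force: [-1.7, 1.1, 2.9]
width: 0.105
```

Request:
apply_moves --pt "0 0 0 -0.1 0 0 0" --pt "0 0 0 -0.2 0 0 0" --pt "0 0 0 -0.3 0 0 0" --pt "0 0 0 -0.35 0 0 0" --pt "0 0 0 -0.35 0 0 0" --pt "0 0 0 -0.35 0 0 0" --pt "0 0 0 -0.35 0 0 0" --pt "0 0 0 -0.35 0 0 0"

```text
time_s: 9.07
ee_pos: [0.644, -0.129, 0.126]
ee_rot: [-88.4, 89.9, 29.9]
force: [0.1, 2.5, 3.7]
width: 0.106
```

```bash
python3 - <<'E'
from h import *
o=settle(8); R=Rcur(o).as_matrix(); print(np.degrees(np.arctan2(R[1,2],R[0,2])))
for n,(t,b,l,r) in(("top",(100,220,300,440)),("scene",(180,280,230,350))):
    cv2.imwrite(f"pics/{n}4.png",cv2.resize(camera(n)[t:b,l:r],None,fx=5,fy=5,interpolation=cv2.INTER_CUBIC))
E
```

```text
t 9.47 [ 0.644  -0.1291  0.126 ] f [1.3 4.6 3.1] w 0.108 j6 -134.6
118.32777226275257
```

View pics/scene4.png

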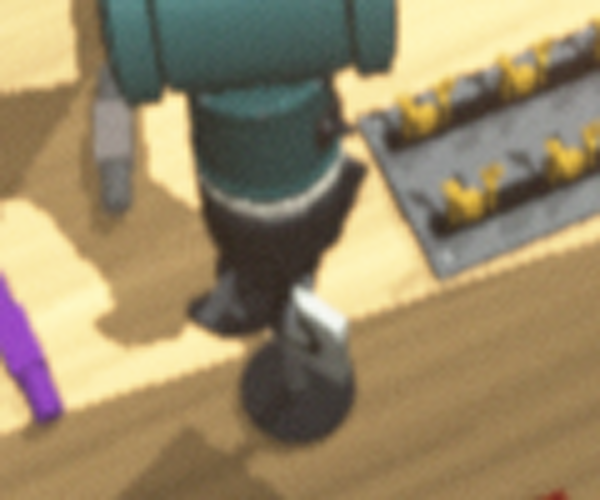

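Request:
apply_moves --pt "0 0 0 0 0 0 1" --pt "0 0 0 0 0 0 1" --pt "0 0 0 0 0 0 1" --pt "0 0 0 0 0 0 1" --pt "-2 0 0 0 0 0 1" --pt "-4 0 0 0 0 0 1" --pt "-6 0 0 0 0 0 1" --pt "-6 0 0 0 0 0 1"

```text
time_s: 10.23
ee_pos: [0.6455, -0.1308, 0.1912]
ee_rot: [-139.8, 89.5, -21.6]
force: [0.8, -0.5, 1.4]
width: 0.999
```

Request:
apply_moves --pt "0 0 0 0.12 0 0 1" --pt "0 0 0 0.24 0 0 1" --pt "0 0 0 0.36 0 0 1" --pt "0 0 0 0.48 0 0 1" --pt "0 0 0 0.6 0 0 1" --pt "0 0 0 0.72 0 0 1" --pt "0 0 0 0.84 0 0 1" --pt "0 0 0 0.96 0 0 1"

```text
time_s: 10.9
ee_pos: [0.643, -0.1299, 0.1843]
ee_rot: [123.7, 89.9, -173.3]
force: [0.0, 0.1, -0.2]
width: 0.998
```

Request:
apply_moves --pt "0 0 0 0.12 0 0 1" --pt "0 0 0 0.24 0 0 1" --pt "0 0 0 0.36 0 0 1" --pt "0 0 0 0.48 0 0 1" --pt "0 0 0 0.6 0 0 1" --pt "0 0 0 0.72 0 0 1" --pt "0 0 0 0.84 0 0 1" --pt "0 0 0 0.96 0 0 1"

```text
time_s: 11.57
ee_pos: [0.643, -0.1299, 0.1843]
ee_rot: [179.9, 89.9, -172.2]
force: [-0.2, -0.8, -0.8]
width: 1.003
```

Request:
apply_moves --pt "0 0 0 0.12 0 0 1" --pt "0 0 0 0.24 0 0 1" --pt "0 0 0 0.36 0 0 1" --pt "0 0 0 0.48 0 0 1" --pt "0 0 0 0.6 0 0 1" --pt "0 0 0 0.72 0 0 1" --pt "0 0 0 0.84 0 0 1" --pt "0 0 0 0.96 0 0 1"

```text
time_s: 12.23
ee_pos: [0.643, -0.13, 0.1843]
ee_rot: [-126.5, 89.9, -173.6]
force: [0.8, 0.1, -0.8]
width: 1.001
```

```bash
python3 - <<'E'
from h import *
o=settle(8); R=Rcur(o).as_matrix(); print(np.degrees(np.arctan2(R[1,2],R[0,2])))
print(rel((.644,-.1295,.126),Rdown(118-180)))
E
```

```text
t 12.63 [ 0.6435 -0.1297  0.1855] f [-0.3  0.4  0.9] w 1.002 j6 30.3
-46.629904037406746
[ 5.953  0.052  0.026  0.268 -0.     0.   ]
```

Request:
apply_moves --pt "0 0.05 0 0.12 0 0 1" --pt "0 0.05 0 0.24 0 0 1" --pt "0 0.05 0 0.27 0 0 1" --pt "1 0.05 0 0.27 0 0 1" --pt "3 0.05 0 0.27 0 0 1" --pt "5 0.05 0 0.27 0 0 1" --pt "6 0.05 0 0.27 0 0 1" --pt "6 0.05 0 0.27 0 0 0.7"

```text
time_s: 13.3
ee_pos: [0.6417, -0.1287, 0.1212]
ee_rot: [-133.2, 89.6, 164.7]
force: [-0.4, -0.4, -0.2]
width: 0.886
```

Request:
apply_moves --pt "0 0 0 0 0 0 0.5" --pt "0 0 0 0 0 0 0.4" --pt "0 0 0 0 0 0 0.3" --pt "0 0 0 0 0 0 0.2" --pt "0 0 0 0 0 0 0" --pt "0 0 0 0 0 0 0" --pt "0 0 0 0 0 0 0" --pt "0 0 0 0 0 0 0"

```text
time_s: 13.97
ee_pos: [0.6442, -0.1289, 0.1271]
ee_rot: [64.9, 89.9, 2.7]
force: [-2.2, 1.1, 5.0]
width: 0.102
```

Request:
apply_moves --pt "0 0 0 -0.1 0 0 0" --pt "0 0 0 -0.2 0 0 0" --pt "0 0 0 -0.3 0 0 0" --pt "0 0 0 -0.4 0 0 0" --pt "0 0 0 -0.5 0 0 0" --pt "0 0 0 -0.6 0 0 0" --pt "0 0 0 -0.7 0 0 0" --pt "0 0 0 -0.8 0 0 0"

```text
time_s: 14.63
ee_pos: [0.6439, -0.1286, 0.1271]
ee_rot: [65.3, 89.9, 49.2]
force: [-2.7, 3.0, 6.5]
width: 0.106
```

```bash
python3 - <<'E'
from h import *
o=settle(8); R=Rcur(o).as_matrix(); print(np.degrees(np.arctan2(R[1,2],R[0,2])),o["moment"])
E
```

```text
t 15.03 [ 0.6439 -0.1286  0.1271] f [-2.2  2.4  5.6] w 0.109 j6 0.0
-16.294763930412312 [0.43478797 0.41749943 0.10354266]
```

Request:
apply_moves --pt "0 0 0 -0.08 0 0 0" --pt "0 0 0 -0.16 0 0 0" --pt "0 0 0 -0.24 0 0 0" --pt "0 0 0 -0.26 0 0 0" --pt "0 0 0 -0.27 0 0 0" --pt "0 0 0 -0.27 0 0 0" --pt "0 0 0 -0.27 0 0 0" --pt "0 0 0 -0.27 0 0 0"

```text
time_s: 15.7
ee_pos: [0.6437, -0.1288, 0.1271]
ee_rot: [71.6, 89.9, 70.6]
force: [-3.4, 1.4, 8.9]
width: 0.119
```

```bash
python3 - <<'E'
from h import *
o=settle(5); R=Rcur(o).as_matrix(); print(np.degrees(np.arctan2(R[1,2],R[0,2])),o["moment"])
E
```

```text
t 15.95 [ 0.6437 -0.1288  0.1272] f [-3.1  3.5  7. ] w 0.114 j6 -15.3
-0.9931286165361304 [ 0.41361853  0.53590413 -0.98343879]
```

Request:
apply_moves --pt "0 0 0 0 0 0 1" --pt "0 0 0 0 0 0 1" --pt "0 0 0 0 0 0 1" --pt "0 0 0 0 0 0 1" --pt "-2 0 0 0 0 0 1" --pt "-5 0 0 0 0 0 1" --pt "-9 0 0 0 0 0 1" --pt "-12 0 0 0 0 0 1"

```text
time_s: 16.62
ee_pos: [0.644, -0.1294, 0.2478]
ee_rot: [-31.0, 89.9, -31.9]
force: [2.2, 0.1, 0.7]
width: 0.998
```

```bash
cat >> fit.py <<'E'
def segs(im,n,g,rad=.075,smax=50,vmin=60):
    h=cv2.cvtColor(im,cv2.COLOR_BGR2HSV); x,y=g
    P=proj(n,[[x+dx,y+dy,.012] for dx,dy in((-rad,-rad),(rad,-rad),(rad,rad),(-rad,rad))]); l,t=P.min(0).astype(int);r,b=P.max(0).astype(int)
    m=np.zeros((400,640),np.uint8); m[t:b,l:r]=(h[t:b,l:r,1]<smax)
    k,lab,st,c=cv2.connectedComponentsWithStats(m); u,v=proj(n,[[x,y,.012]])[0]
    best=None
    for i in range(1,k):
        if st[i,4]>80:
            d=np.hypot(*(c[i]-[u,v]))
            if best is None or d<best[0]: best=(d,i)
    return (lab==best[1]) if best else None
E
python3 - <<'E'
from fit import *
np.set_printoptions(precision=4,suppress=True)
im={n:camera(n) for n in("top","scene")}
for n in im: cv2.imwrite(f"pics/{n}5.png",im[n])
for g in((.448,-.084),(.4345,-.172),(.437,-.378)):
    for n in im:
        m=segs(im[n],n,g)
        if m is not None and m.sum()>80:
            i=info(m,n,.014); print(g,n,m.sum(),i); print(fit(FUSE,{n:m},(*i[0],np.radians(i[1]))))
E
```

```text
(0.448, -0.084) scene 504 (array([ 0.3909, -0.0542]), np.float64(57.783103997294546), array([0.1129, 0.086 ]), 504)
(array([ 0.3797, -0.0512,  1.1315]), np.float64(0.39404478669166565))
(0.4345, -0.172) scene 158 (array([ 0.4267, -0.169 ]), np.float64(160.53587017698476), array([0.1078, 0.0207]), 158)
(array([ 0.425 , -0.1686,  2.7978]), np.float64(0.09836653620004654))
(0.437, -0.378) top 245 (array([ 0.4403, -0.3815]), np.float64(159.14289804459622), array([0.1082, 0.0269]), 245)
(array([ 0.4408, -0.3819,  2.7848]), np.float64(0.038570109754800797))
(0.437, -0.378) scene 198 (array([ 0.4402, -0.3782]), np.float64(159.11162894776928), array([0.1067, 0.0258]), 198)
(array([ 0.4384, -0.3781,  2.7838]), np.float64(0.0952448770403862))
```

View pics/scene5.png

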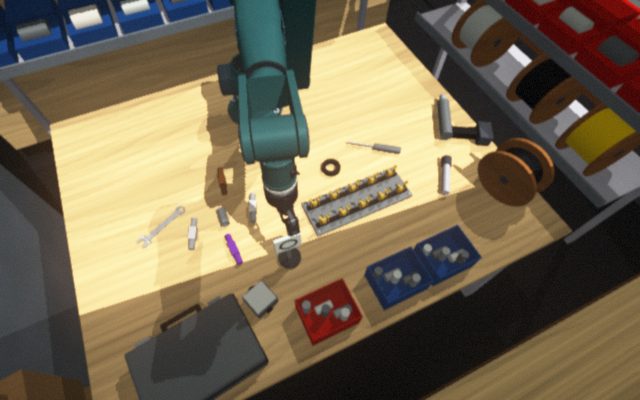

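View pics/top5.png

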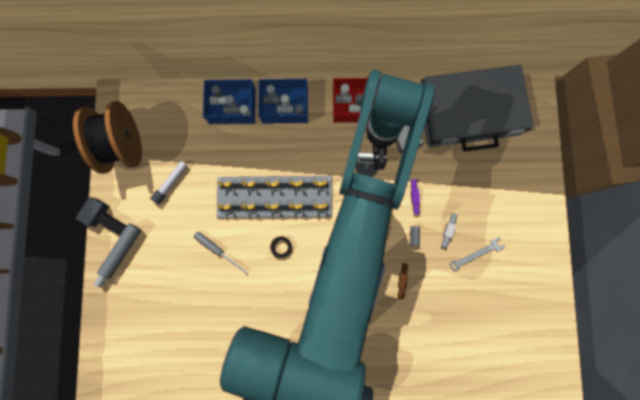

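```bash
python3 - <<'E'
from h import *
settle(4)
print(rel((.44,-.38,.14),Rdown(-110.5)))
E
```

```text
t 16.92 [ 0.6433 -0.1292  0.2436] f [ 0.   0.7 -0.7] w 0.999 j6 -15.4
[ 1.0403e+01 -2.5395e+01 -1.9915e+01  1.9140e+00 -3.0000e-03  3.0000e-03]
```

Request:
apply_moves --pt "2 -25.4 -19.9 1.91 0 0 1" --pt "2 -25.4 -19.9 1.91 0 0 1" --pt "2 -25.4 -19.9 1.91 0 0 1" --pt "2 -25.4 -19.9 1.91 0 0 1" --pt "2 -25.4 -19.9 1.91 0 0 1" --pt "2 -25.4 -19.9 1.91 0 0 1" --pt "2 -25.4 -19.9 1.91 0 0 1" --pt "2 -25.4 -19.9 1.91 0 0 1"

```text
time_s: 17.58
ee_pos: [0.438, -0.3817, 0.2228]
ee_rot: [-153.9, 89.7, 147.5]
force: [-0.0, -0.5, 0.7]
width: 1.003
```

```bash
python3 - <<'E'
from h import *
settle(4)
print(rel((.44,-.38,.14),Rdown(-110.5)))
E
```

```text
t 17.78 [ 0.44   -0.3801  0.2234] f [0.6 0.3 0.9] w 1.0 j6 11.8
[ 8.343e+00  3.000e-03  2.500e-02  9.130e-01 -4.000e-03  2.000e-03]
```

Request:
apply_moves --pt "2 0 0 0.12 0 0 1" --pt "4 0 0 0.24 0 0 1" --pt "6 0 0 0.36 0 0 1" --pt "8 0 0 0.48 0 0 1" --pt "8.3 0 0 0.6 0 0 1" --pt "8.3 0 0 0.72 0 0 1" --pt "8.3 0 0 0.84 0 0 1" --pt "8.3 0 0 0.91 0 0 1"

```text
time_s: 18.45
ee_pos: [0.4421, -0.3781, 0.1414]
ee_rot: [-130.8, 89.9, 118.9]
force: [0.5, 0.0, 0.5]
width: 0.998
```

```bash
python3 - <<'E'
from fit import *
np.set_printoptions(precision=4,suppress=True)
settle(6)
print(rel((.44,-.38,.006),Rdown(-110.5)))
im={n:camera(n) for n in("top","scene")}
for n in im: cv2.imwrite(f"pics/{n}6.png",im[n])
for g in((.448,-.084),(.4345,-.172)):
    for n in im:
        m=segs(im[n],n,g)
        if m is not None and m.sum()>80:
            i=info(m,n,.014); print(g,n,m.sum(),i); print(fit(FUSE,{n:m},(*i[0],np.radians(i[1]))))
a=cv2.resize(im["scene"][150:270,130:270],None,fx=4,fy=4,interpolation=cv2.INTER_CUBIC)
cv2.imwrite("pics/c6.png",a)
E
```

```text
t 18.75 [ 0.4415 -0.3795  0.1425] f [-1.   0.4 -0.1] w 1.002 j6 63.9
[13.649 -0.123  0.106  0.006 -0.     0.   ]
(0.448, -0.084) top 235 (array([ 0.4366, -0.0777]), np.float64(12.140961171997134), array([0.1078, 0.0252]), 235)
(array([ 0.4362, -0.0779,  0.2139]), np.float64(0.019210495054721832))
(0.448, -0.084) scene 176 (array([ 0.4352, -0.072 ]), np.float64(11.104645262890244), array([0.1111, 0.028 ]), 176)
(array([ 0.4328, -0.0722,  0.1886]), np.float64(0.06115473806858063))
(0.4345, -0.172) top 246 (array([ 0.432 , -0.1745]), np.float64(161.55943741960684), array([0.1083, 0.0266]), 246)
(array([ 0.4323, -0.1747,  2.8227]), np.float64(0.01863170601427555))
(0.4345, -0.172) scene 174 (array([ 0.4302, -0.1698]), np.float64(161.23841813772088), array([0.1119, 0.0244]), 174)
(array([ 0.4289, -0.1694,  2.8196]), np.float64(0.05366945266723633))
```

View pics/c6.png

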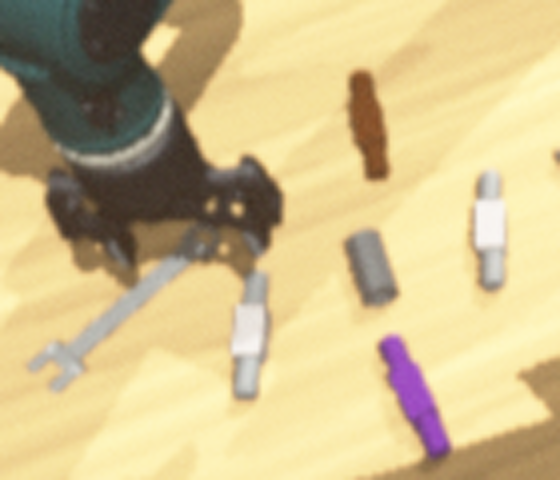

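```bash
python3 - <<'E'
from fit import *
np.set_printoptions(precision=4,suppress=True)
o=get_obs(); print(proj("scene",[o["ee_pos"],[.44,-.38,.012]]),proj("top",[o["ee_pos"],[.44,-.38,.012]]))
print(unproj("top",[[452,266],[502,241]],.004),unproj("scene",[[182,208],[140,245]],.004))
im={n:camera(n) for n in("top","scene")}
a=cv2.resize(im["top"][180:320,380:520],None,fx=4,fy=4,interpolation=cv2.INTER_CUBIC)
cv2.imwrite("pics/c7.png",a)
for n in im:
  for z in (.012,):
    m=segs(im[n],n,(.44,-.38)); i=info(m,n,.014); print(i); print(fit(FUSE,{n:m},(*i[0],np.radians(i[1]))))
E
```

```text
[[179.7552 214.5472]
 [191.7074 233.4616]] [[462.0863 227.0668]
 [448.4267 230.5299]]
[[ 0.3319 -0.3879  0.004 ]
 [ 0.4067 -0.5456  0.004 ]] [[ 0.3303 -0.3842  0.004 ]
 [ 0.4055 -0.5401  0.004 ]]
(array([ 0.4544, -0.3914]), np.float64(149.0998416528277), array([0.1653, 0.065 ]), 394)
(array([ 0.4471, -0.3855,  2.7444]), np.float64(0.22446630895137787))
(array([ 0.4405, -0.3782]), np.float64(159.28575770468723), array([0.1067, 0.0263]), 201)
(array([ 0.4386, -0.3778,  2.7782]), np.float64(0.08580472320318222))
```

View pics/c7.png

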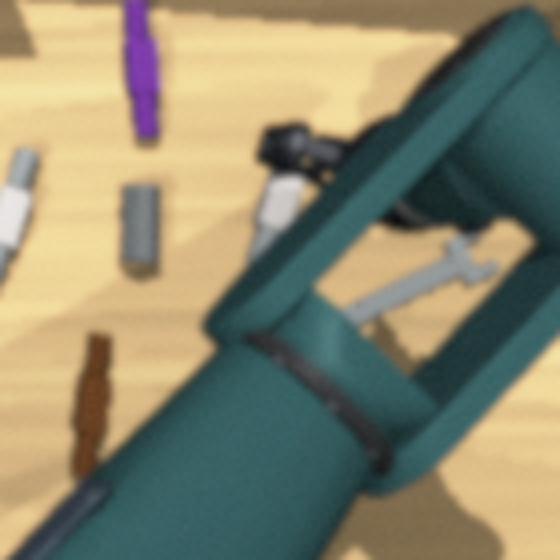

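Request:
apply_moves --pt "3 -0.1 0.1 0 0 0 1" --pt "6 -0.1 0.1 0 0 0 1" --pt "9 -0.1 0.1 0 0 0 1" --pt "11 -0.1 0.1 0 0 0 1" --pt "12 -0.1 0.1 0 0 0 1" --pt "12 -0.1 0.1 0 0 0 1" --pt "12 -0.1 0.1 0 0 0 1" --pt "12 -0.1 0.1 0 0 0 1"

```text
time_s: 19.62
ee_pos: [0.4409, -0.382, 0.0249]
ee_rot: [63.2, 89.8, -47.1]
force: [0.3, -1.1, 0.5]
width: 1.0
```

```bash
python3 - <<'E'
from h import *
settle(10)
print(rel((.44,-.38,.006),Rdown(-110.5)))
im=camera("scene");cv2.imwrite("pics/c8.png",cv2.resize(im[150:270,130:270],None,fx=4,fy=4,interpolation=cv2.INTER_CUBIC))
E
```

```text
t 20.12 [ 0.4399 -0.3808  0.0229] f [-0.7 -0.2 -0.7] w 0.995 j6 63.8
[ 1.693 -0.017 -0.084  0.004  0.    -0.   ]
```

View pics/c8.png

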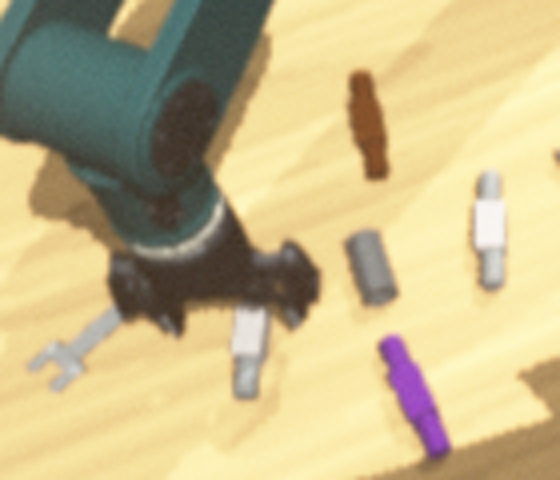

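Request:
apply_moves --pt "0.8 0 -0.08 0 0 0 1" --pt "1.6 0 -0.08 0 0 0 1" --pt "1.7 0 -0.08 0 0 0 1" --pt "1.7 0 -0.08 0 0 0 0.6" --pt "1.7 0 -0.08 0 0 0 0.4" --pt "1.7 0 -0.08 0 0 0 0.3" --pt "1.7 0 -0.08 0 0 0 0.1" --pt "1.7 0 -0.08 0 0 0 0"

```text
time_s: 20.83
ee_pos: [0.4403, -0.3803, 0.0062]
ee_rot: [66.5, 90.0, -43.8]
force: [0.0, -0.3, -0.4]
width: 0.297
```

```bash
python3 - <<'E'
from h import *
settle(8)
E
```

```text
t 21.23 [ 0.4405 -0.3805  0.0064] f [0.  0.3 3.1] w 0.265 j6 63.9
```

Request:
apply_moves --pt "-1 0 0 0 0 0 0" --pt "-3 0 0 0 0 0 0" --pt "-6 0 0 0 0 0 0" --pt "-9 0 0 0 0 0 0" --pt "-12 0 0 0 0 0 0" --pt "-14 0 0 0 0 0 0" --pt "-14 0 0 0 0 0 0" --pt "-14 0 0 0 0 0 0"

```text
time_s: 21.9
ee_pos: [0.4405, -0.3805, 0.1473]
ee_rot: [62.2, 89.8, -48.1]
force: [0.5, -0.0, -1.1]
width: 0.266
```

```bash
python3 - <<'E'
from fit import *
np.set_printoptions(precision=4,suppress=True)
settle(4)
im={n:camera(n) for n in("top","scene")}
for n in im:
    for k in range(3):
        for s in silhouettes("board",n)[:1]:
            m=s["pixels"]
            print(n,s["conf"],fit(BOARD,{n:m},(.551,.158,0)))
a=cv2.resize(im["top"][165:230,205:345],None,fx=5.7,fy=5.7,interpolation=cv2.INTER_CUBIC); cv2.imwrite("pics/bt.png",a)
a=cv2.resize(im["scene"][155:240,290:420],None,fx=6,fy=6,interpolation=cv2.INTER_CUBIC); cv2.imwrite("pics/bs.png",a)
# brass
for n in im:
    h=cv2.cvtColor(im[n],cv2.COLOR_BGR2HSV); l,t,r,b=(210,170,340,222) if n=="top" else (295,160,415,240)
    m=np.zeros((400,640),np.uint8); m[t:b,l:r]=(h[t:b,l:r,1]>130)&(h[t:b,l:r,2]>90)&(h[t:b,l:r,0]>12)
    k,lab,st,c=cv2.connectedComponentsWithStats(m)
    for i in range(1,k):
        if st[i,4]>3: print(n,st[i,4],c[i],unproj(n,c[i],.055)[0,:2],np.percentile(h[lab==i][:,0],50))
E
```

```text
t 22.1 [ 0.4391 -0.379   0.1432] f [-0.2  0.1  0.2] w 0.266 j6 63.9
top 0.86 (array([ 0.551 ,  0.1594, -0.0106]), np.float64(0.009072442539036274))
top 0.86 (array([ 0.551 ,  0.1594, -0.0106]), np.float64(0.009072442539036274))
top 0.86 (array([ 0.551 ,  0.1594, -0.0106]), np.float64(0.009072442539036274))
scene 0.6 (array([0.549 , 0.1648, 0.0076]), np.float64(0.01318033691495657))
scene 0.6 (array([0.549 , 0.1648, 0.0076]), np.float64(0.01318033691495657))
scene 0.6 (array([0.549 , 0.1648, 0.0076]), np.float64(0.01318033691495657))
top 43 [296.3488 183.7209] [0.5833 0.0853] 22.0
top 42 [319.9524 183.5238] [0.5832 0.0138] 22.0
top 38 [225.3158 184.1316] [0.5843 0.3008] 22.0
top 41 [248.439  184.0488] [0.5838 0.2306] 22.0
top 43 [272.3488 183.9767] [0.5833 0.158 ] 22.0
top 43 [224.7209 207.    ] [0.5144 0.301 ] 22.0
top 44 [247.9091 206.6818] [0.5147 0.2312] 22.0
top 41 [272.1463 206.4878] [0.5146 0.1582] 22.0
top 43 [295.8837 206.3488] [0.5143 0.0867] 22.0
top 49 [320.2449 206.2041] [0.514  0.0135] 21.0
scene 59 [390.3898 171.7627] [0.5246 0.3001] 20.0
scene 65 [372.1846 179.0462] [0.5243 0.229 ] 20.0
scene 62 [353.4194 186.7419] [0.5247 0.1573] 20.0
scene 66 [401.1818 187.2576] [0.5934 0.3002] 20.0
scene 59 [334.2034 194.4915] [0.5246 0.0859] 20.0
scene 60 [382.65   195.2667] [0.5942 0.2285] 20.0
scene 66 [314.803  202.1515] [0.5239 0.0159] 20.5
scene 63 [363.7937 203.0159] [0.5937 0.1582] 21.0
scene 62 [344.0323 211.3226] [0.5939 0.086 ] 21.0
scene 64 [323.9219 219.5938] [0.5934 0.0148] 21.0
```

View pics/bt.png

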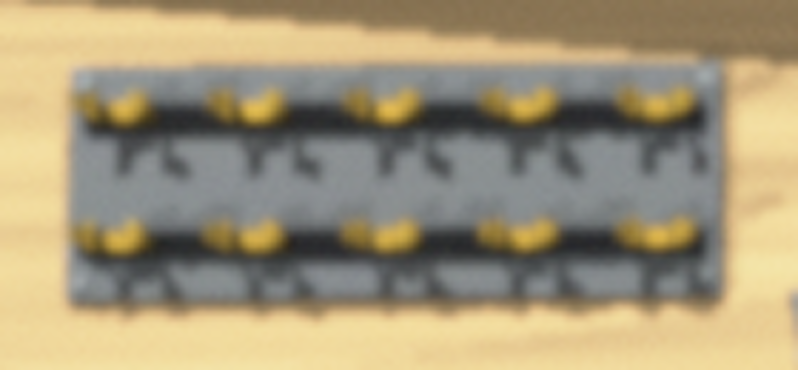

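View pics/bs.png

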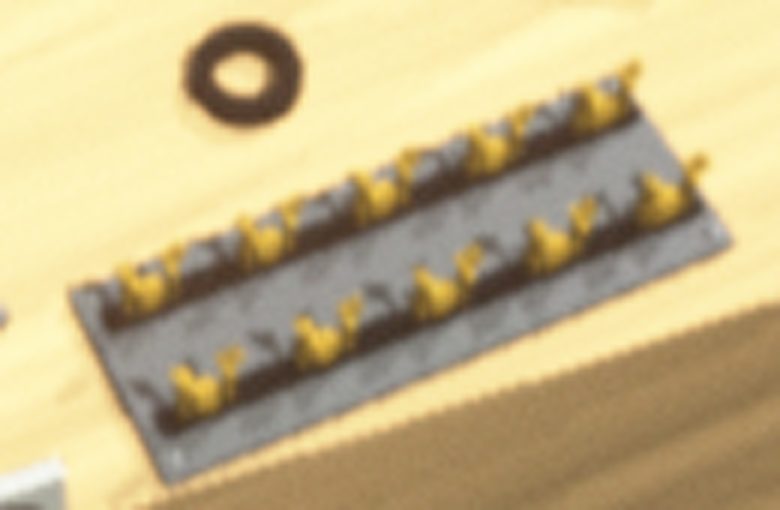

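```bash
python3 - <<'E'
from fit import *
np.set_printoptions(precision=4,suppress=True)
im={n:camera(n) for n in("top","scene")}
h=cv2.cvtColor(im["top"],cv2.COLOR_BGR2HSV)[...,1].astype(float)
for rows in((179,182),(189,202),(211,214)):
    p=h[rows[0]:rows[1]].mean(0); 
    for a,b in((208,226),(324,342)):
        q=p[a:b]; lo,hi=q.min(),q.max(); T=(np.median(q[:4] if a<300 else q[-4:])+np.median(q[-6:] if a<300 else q[:6]))/2
        i=[a+k+(q[k]-T)/(q[k]-q[k+1]) for k in range(len(q)-1) if (q[k]-T)*(q[k+1]-T)<0]
        print(rows,T,i,[unproj("top",[u,np.mean(rows)-.5],.012)[0,:2] for u in i])
for cols in((230,240),(255,265),(280,290),(305,315)):
    p=h[:,cols[0]:cols[1]].mean(1)
    for a,b in((166,182),(211,227)):
        q=p[a:b]; T=(np.median(q[:4])+np.median(q[-4:]))/2
        i=[a+k+(q[k]-T)/(q[k]-q[k+1]) for k in range(len(q)-1) if (q[k]-T)*(q[k+1]-T)<0]
        print(cols,i,[unproj("top",[np.mean(cols)-.5,u],.012)[0,:2] for u in i])
f=lambda x,y:((x+.5)/6-.5+290,(y+.5)/6-.5+155)
for c in((72,290),(168,485),(733,240),(630,85)): print("scene",c,unproj("scene",f(*c),.012)[0,:2],unproj("scene",f(*c),0)[0,:2])
E
```

```text
(179, 182) 53.5 [np.float64(217.54301075268816)] [array([0.6053, 0.3358])]
(179, 182) 64.41666666666666 [np.float64(325.2753164556962), np.float64(331.55253623188406)] [array([ 0.6019, -0.0026]), array([ 0.6017, -0.0222])]
(189, 202) 50.75 [np.float64(216.76607883817428)] [array([0.5577, 0.3371])]
(189, 202) 53.980769230769226 [np.float64(331.32148692810455)] [array([ 0.5541, -0.0209])]
(211, 214) 51.41666666666667 [np.float64(216.30978260869566)] [array([0.5043, 0.3372])]
(211, 214) 46.666666666666664 [np.float64(331.08196721311475)] [array([ 0.5008, -0.0196])]
(230, 240) [np.float64(176.35416666666666)] [array([0.6164, 0.2827])]
(230, 240) [np.float64(217.3960498960499)] [array([0.4869, 0.2802])]
(255, 265) [np.float64(176.1118995633188)] [array([0.6164, 0.204 ])]
(255, 265) [np.float64(217.15079365079364)] [array([0.4869, 0.2026])]
(280, 290) [np.float64(175.89601769911505)] [array([0.6163, 0.1254])]
(280, 290) [np.float64(216.88702928870293)] [array([0.487, 0.125])]
(305, 315) [np.float64(175.52889784946237)] [array([0.6166, 0.0468])]
(305, 315) [np.float64(216.85331384015595)] [array([0.4864, 0.0475])]
scene (72, 290) [ 0.4857 -0.0147] [ 0.4793 -0.0121]
scene (168, 485) [ 0.6166 -0.0176] [ 0.6117 -0.015 ]
scene (733, 240) [0.6145 0.3398] [0.6095 0.3463]
scene (630, 85) [0.4975 0.3429] [0.4913 0.3494]
```

```bash
python3 - <<'E'
from h import *
print(rel((.551,.016,.12),Rdown(-90)))
E
```

```text
[  2.572  -3.333 -40.993  -0.354   0.      0.   ]
```

Request:
apply_moves --pt "0 -0.2 -2 -0.05 0 0 0" --pt "0 -0.5 -6 -0.1 0 0 0" --pt "0 -0.9 -10 -0.15 0 0 0" --pt "0 -1.2 -14 -0.2 0 0 0" --pt "0 -1.6 -18 -0.25 0 0 0" --pt "0 -1.9 -22 -0.3 0 0 0" --pt "0 -2.2 -26 -0.35 0 0 0" --pt "0 -2.5 -29 -0.35 0 0 0"

```text
time_s: 23.27
ee_pos: [0.5177, -0.0964, 0.1461]
ee_rot: [124.3, 89.9, 34.2]
force: [0.8, -0.6, -0.9]
width: 0.268
```

```bash
python3 - <<'E'
from h import *
settle(2);print(rel((.551,.016,.12),Rdown(-90)))
E
```

```text
t 23.37 [ 0.5181 -0.095   0.1461] f [ 0.3 -0.7 -0.4] w 0.265 j6 73.2
[ 2.6300e+00  3.3150e+00 -1.1089e+01  2.0000e-03 -2.0000e-03 -1.0000e-03]
```

Request:
apply_moves --pt "0.3 0.4 -1.5 0 0 0 0" --pt "0.7 1 -3.5 0 0 0 0" --pt "1.2 1.8 -6 0 0 0 0" --pt "1.8 2.5 -8.5 0 0 0 0" --pt "2.3 3 -10 0 0 0 0" --pt "2.6 3.3 -11 0 0 0 0" --pt "2.6 3.3 -11.1 0 0 0 0" --pt "2.6 3.3 -11.1 0 0 0 0"

```text
time_s: 24.03
ee_pos: [0.5506, 0.0109, 0.1196]
ee_rot: [-29.0, 89.9, -119.2]
force: [0.0, -0.2, 0.3]
width: 0.267
```

```bash
python3 - <<'E'
from h import *
settle(10);print(rel((.551,.016,.085),Rdown(-90)))
E
```

```text
t 24.53 [0.5507 0.0111 0.1199] f [ 0.2 -0.2 -0.5] w 0.261 j6 85.5
[ 3.488  0.03  -0.49  -0.005  0.    -0.   ]
```

Request:
apply_moves --pt "1 0 -0.3 0 0 0 0" --pt "2 0 -0.5 0 0 0 0" --pt "3 0 -0.5 0 0 0 0" --pt "3.5 0 -0.5 0 0 0 0" --pt "3.5 0 -0.5 0 0 0 0" --pt "3.5 0 -0.5 0 0 0 0" --pt "3.5 0 -0.5 0 0 0 0" --pt "3.5 0 -0.5 0 0 0 0"

```text
time_s: 25.2
ee_pos: [0.5512, 0.0164, 0.0854]
ee_rot: [81.9, 89.9, -8.3]
force: [-0.3, 0.5, -0.4]
width: 0.266
```

```bash
python3 - <<'E'
from h import *
settle(8);print(rel((.551,.016,.075),Rdown(-90)))
im=camera("scene");cv2.imwrite("pics/p1.png",cv2.resize(im[130:240,280:420],None,fx=5,fy=5,interpolation=cv2.INTER_CUBIC))
im=camera("top");cv2.imwrite("pics/p1t.png",cv2.resize(im[150:250,250:390],None,fx=5,fy=5,interpolation=cv2.INTER_CUBIC))
E
```

```text
t 25.6 [0.5507 0.0164 0.0849] f [ 0.4  0.2 -0.9] w 0.265 j6 86.1
[ 0.986  0.026  0.044 -0.004  0.    -0.   ]
```

View pics/p1.png

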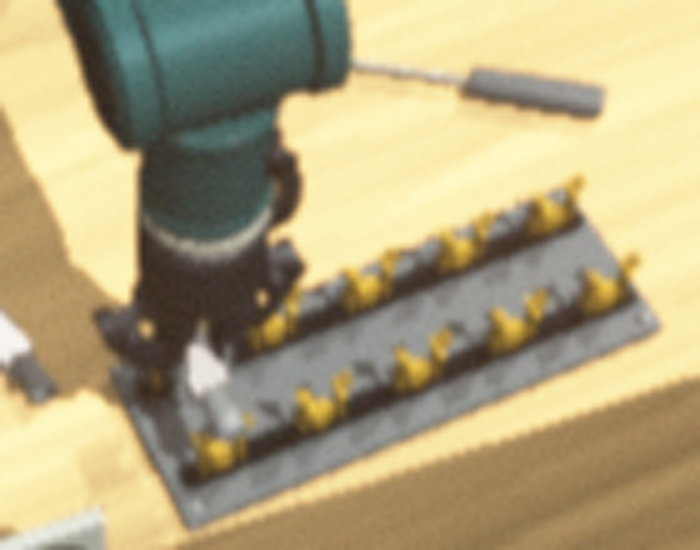

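View pics/p1t.png

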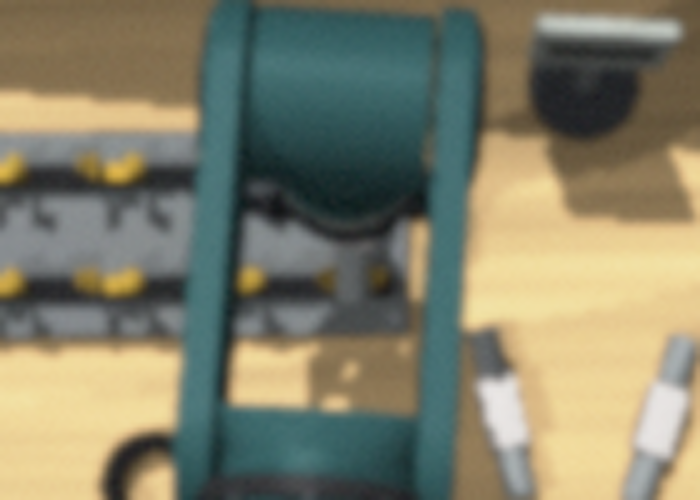

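Request:
apply_moves --pt "0.4 0 0 0 0 0 0" --pt "0.8 0 0 0 0 0 0" --pt "1.2 0 0 0 0 0 0" --pt "1.4 0 0 0 0 0 0" --pt "1.6 0 0 0 0 0 0" --pt "1.8 0 0 0 0 0 0" --pt "1.8 0 0 0 0 0 0" --pt "1.8 0 0 0 0 0 0"

```text
time_s: 26.37
ee_pos: [0.5507, 0.0165, 0.0666]
ee_rot: [-74.2, 90.0, -164.5]
force: [-1.1, 0.5, -1.9]
width: 0.266
```

Request:
apply_moves --pt "0.2 0 0 0 0 0 0" --pt "0.4 0 0 0 0 0 0" --pt "0.6 0 0 0 0 0 0" --pt "0.8 0 0 0 0 0 0" --pt "1 0 0 0 0 0 0" --pt "1.2 0 0 0 0 0 0" --pt "1.3 0 0 0 0 0 0" --pt "1.4 0 0 0 0 0 0"

```text
time_s: 27.03
ee_pos: [0.5516, 0.0176, 0.0562]
ee_rot: [124.6, 89.8, 34.4]
force: [-5.3, 3.5, 14.0]
width: 0.266
```

Request:
apply_moves --pt "0.2 0 -0.05 0 0 0 0" --pt "0.4 0 -0.1 0 0 0 0" --pt "0.6 0 -0.1 0 0 0 0" --pt "0.8 0 -0.1 0 0 0 0" --pt "1 0 -0.1 0 0 0 0" --pt "1.1 0 -0.1 0 0 0 0" --pt "1.2 0 -0.1 0 0 0 0" --pt "1.2 0 -0.1 0 0 0 0"

```text
time_s: 27.7
ee_pos: [0.5527, 0.0178, 0.0442]
ee_rot: [95.8, 89.7, 5.6]
force: [-2.5, 1.9, 12.0]
width: 0.265
```

```bash
python3 - <<'E'
from h import *
settle(4);print(rel((.551,.016,.0443),Rdown(-90)))
E
```

```text
t 27.9 [0.5527 0.0178 0.0442] f [-1.7  1.3 12.5] w 0.264 j6 86.2
[-0.012 -0.171  0.182 -0.004 -0.    -0.005]
```

Request:
apply_moves --pt "0.1 0 0 0 0 0 0" --pt "0.2 0 0 0 0 0 0" --pt "0.3 0 0 0 0 0 0" --pt "0.3 0 0 0 0 0 0" --pt "0.3 0 0 0 0 0 0" --pt "0.1 0 0 0 0 0 0" --pt "0 0 0 0 0 0 0" --pt "0 0 0 0 0 0 0"

```text
time_s: 28.57
ee_pos: [0.5527, 0.0178, 0.0442]
ee_rot: [95.0, 89.7, 4.8]
force: [-2.3, 1.4, 12.5]
width: 0.263
```

Request:
apply_moves --pt "0 0 0 0 0 0 0.3" --pt "0 0 0 0 0 0 0.4" --pt "0 0 0 0 0 0 0.5" --pt "0 0 0 0 0 0 0.6" --pt "-0.5 0 0 0 0 0 0.6" --pt "-2 0 0 0 0 0 0.6" --pt "-5 0 0 0 0 0 0.6" --pt "-9 0 0 0 0 0 0.6"

```text
time_s: 29.23
ee_pos: [0.5479, 0.0176, 0.1277]
ee_rot: [-92.7, 89.5, 177.0]
force: [0.1, 0.2, 0.5]
width: 0.601
```

```bash
python3 - <<'E'
from fit import *
np.set_printoptions(precision=4,suppress=True)
settle(4);
im={n:camera(n) for n in("top","scene")}
cv2.imwrite("pics/p2.png",cv2.resize(im["scene"][130:240,280:420],None,fx=5,fy=5,interpolation=cv2.INTER_CUBIC))
for g in((.4345,-.075),(.431,-.172)):
    for n in im:
        m=segs(im[n],n,g)
        if m is not None and m.sum()>80:
            i=info(m,n,.014); print(g,n,m.sum(),i[0]); print(fit(FUSE,{n:m},(*i[0],np.radians(i[1]))))
E
```

```text
t 29.43 [0.5518 0.0173 0.1328] f [-0.   0.4 -0.6] w 0.597 j6 86.2
(0.4345, -0.075) top 234 [ 0.4358 -0.0772]
(array([ 0.4363, -0.0773,  0.2274]), np.float64(0.02114141918718815))
(0.4345, -0.075) scene 163 [ 0.4345 -0.0728]
(array([ 0.4332, -0.0727,  0.2048]), np.float64(0.10447957366704941))
(0.431, -0.172) top 246 [ 0.4319 -0.1745]
(array([ 0.4319, -0.1745,  2.8192]), np.float64(0.019496021792292595))
(0.431, -0.172) scene 173 [ 0.4301 -0.1697]
(array([ 0.4281, -0.1691,  2.8188]), np.float64(0.056894633919000626))
```

View pics/p2.png

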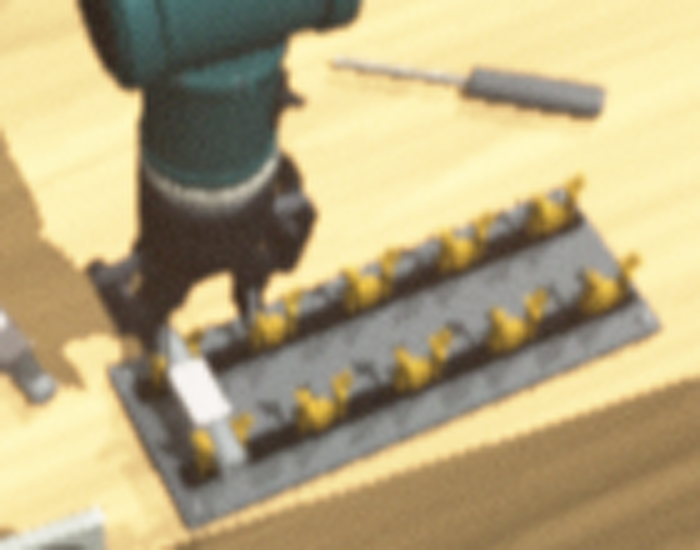

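```bash
python3 - <<'E'
from h import *
print(rel((.435,-.075,.10),Rdown(-77.5)))
E
```

```text
[ 2.9820e+00 -1.1446e+01  9.2960e+00 -2.2200e-01 -0.0000e+00  2.0000e-03]
```

Request:
apply_moves --pt "0 -2.5 2 -0.1 0 0 1" --pt "0 -5 4 -0.2 0 0 1" --pt "0 -7.5 6 -0.22 0 0 1" --pt "0 -9.5 8 -0.22 0 0 1" --pt "1 -11 9.3 -0.22 0 0 1" --pt "2 -11.4 9.3 -0.22 0 0 1" --pt "3 -11.4 9.3 -0.22 0 0 1" --pt "3 -11.4 9.3 -0.22 0 0 1"

```text
time_s: 30.2
ee_pos: [0.4343, -0.074, 0.0971]
ee_rot: [-124.5, 89.6, 157.8]
force: [-0.5, -0.3, -0.1]
width: 1.001
```

```bash
python3 - <<'E'
from fit import *
settle(10);print(rel((.435,-.075,.025),Rdown(-77.5)))
im=camera("scene");cv2.imwrite("pics/p3.png",cv2.resize(im[140:240,210:340],None,fx=5,fy=5,interpolation=cv2.INTER_CUBIC))
E
```

```text
t 30.7 [ 0.4367 -0.0749  0.1011] f [ 0.1  0.8 -0.3] w 1.0 j6 60.5
[ 7.61e+00 -1.75e-01 -3.50e-02 -2.00e-03  0.00e+00 -1.00e-03]
```

View pics/p3.png

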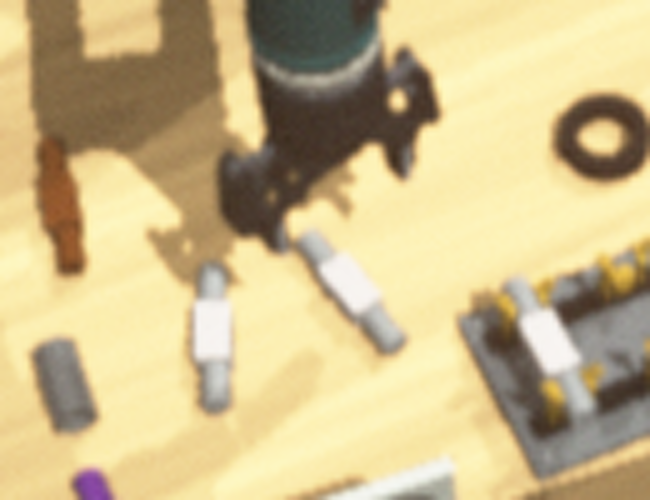

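Request:
apply_moves --pt "2 -0.15 0 0 0 0 1" --pt "4 -0.15 0 0 0 0 1" --pt "6 -0.15 0 0 0 0 1" --pt "7.5 -0.15 0 0 0 0 1" --pt "7.5 -0.15 0 0 0 0 1" --pt "7.5 -0.15 0 0 0 0 1" --pt "7.5 -0.15 0 0 0 0 1" --pt "7.5 -0.15 0 0 0 0 1"

```text
time_s: 31.42
ee_pos: [0.4361, -0.0758, 0.0273]
ee_rot: [58.6, 89.8, -19.0]
force: [-0.5, -0.2, -0.2]
width: 0.999
```

```bash
python3 - <<'E'
from fit import *
settle(8);print(rel((.435,-.075,.006),Rdown(-77.5)))
im=camera("scene");cv2.imwrite("pics/p4.png",cv2.resize(im[140:240,210:340],None,fx=5,fy=5,interpolation=cv2.INTER_CUBIC))
E
```

```text
t 31.82 [ 0.435  -0.0754  0.026 ] f [-0.3  0.5  0.1] w 0.996 j6 60.4
[ 1.996  0.012 -0.04  -0.002  0.    -0.   ]
```

View pics/p4.png

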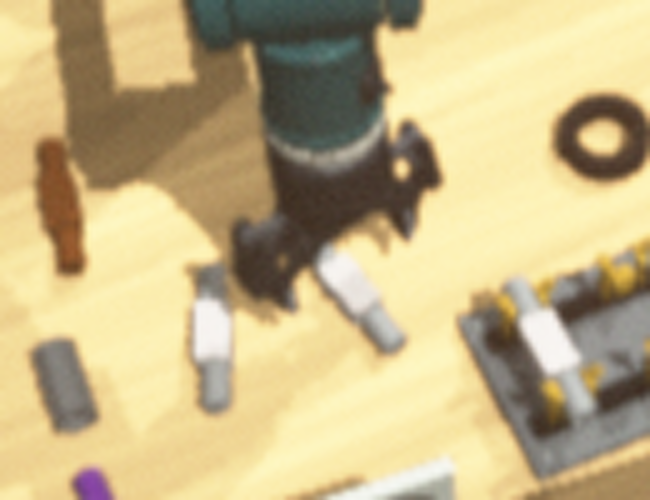

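Request:
apply_moves --pt "0.8 0 -0.04 0 0 0 1" --pt "1.6 0 -0.04 0 0 0 1" --pt "2 0 -0.04 0 0 0 0.9" --pt "2 0 -0.04 0 0 0 0.6" --pt "2 0 -0.04 0 0 0 0.4" --pt "2 0 -0.04 0 0 0 0.3" --pt "2 0 -0.04 0 0 0 0.1" --pt "2 0 -0.04 0 0 0 0"

```text
time_s: 32.53
ee_pos: [0.4354, -0.0751, 0.0065]
ee_rot: [60.8, 89.9, -16.8]
force: [0.3, 0.6, -1.1]
width: 0.264
```

```bash
python3 - <<'E'
from h import *
settle(8)
E
```

```text
t 32.93 [ 0.4353 -0.0752  0.0063] f [-0.1  0.1  4. ] w 0.265 j6 60.5
```

Request:
apply_moves --pt "-1 0 0 0 0 0 0" --pt "-3 0 0 0 0 0 0" --pt "-6 0 0 0 0 0 0" --pt "-9 0 0 0 0 0 0" --pt "-12 0 0 0 0 0 0" --pt "-12 0 0 0 0 0 0" --pt "-12 0 0 0 0 0 0" --pt "-12 0 0 0 0 0 0"

```text
time_s: 33.6
ee_pos: [0.4339, -0.0747, 0.1249]
ee_rot: [-117.0, 89.9, 165.4]
force: [-0.4, 0.5, -1.0]
width: 0.265
```

```bash
python3 - <<'E'
from h import *
settle(6);print(rel((.551,.306,.12),Rdown(-90)))
E
```

```text
t 33.9 [ 0.434  -0.0748  0.1244] f [-0.7  0.  -1.3] w 0.263 j6 60.5
[ 4.4100e-01  1.9579e+01 -3.4691e+01  2.1600e-01 -1.0000e-03  2.0000e-03]
```

Request:
apply_moves --pt "0 1.2 -2 0.03 0 0 0" --pt "0 3.2 -5.5 0.06 0 0 0" --pt "0 5.2 -9 0.1 0 0 0" --pt "0 7.2 -12.5 0.14 0 0 0" --pt "0 9.2 -16 0.18 0 0 0" --pt "0 11.2 -19.5 0.22 0 0 0" --pt "0 13.2 -23 0.22 0 0 0" --pt "0 15 -26.5 0.22 0 0 0"

```text
time_s: 34.57
ee_pos: [0.5247, 0.218, 0.1249]
ee_rot: [-55.7, 89.9, -145.9]
force: [0.7, -0.4, -1.0]
width: 0.263
```

```bash
python3 - <<'E'
from h import *
settle(3);print(rel((.551,.306,.10),Rdown(-90)))
E
```

```text
t 34.72 [0.5243 0.2185 0.1244] f [-0.7  0.1 -0.8] w 0.262 j6 106.9
[ 2.434e+00  2.678e+00 -8.752e+00  0.000e+00  0.000e+00  2.000e-03]
```

Request:
apply_moves --pt "0 0.6 -2 0 0 0 0" --pt "0 1.5 -5 0 0 0 0" --pt "0 2.3 -7.5 0 0 0 0" --pt "0.5 2.7 -8.7 0 0 0 0" --pt "1.5 2.7 -8.7 0 0 0 0" --pt "2.4 2.7 -8.7 0 0 0 0" --pt "2.4 2.7 -8.7 0 0 0 0" --pt "2.4 2.7 -8.7 0 0 0 0"

```text
time_s: 35.38
ee_pos: [0.5507, 0.3008, 0.0998]
ee_rot: [-57.1, 89.7, -147.5]
force: [-0.5, -0.4, -1.2]
width: 0.265
```

```bash
python3 - <<'E'
from h import *
settle(8);print(rel((.551,.306,.08),Rdown(-90)))
E
```

```text
t 35.78 [0.5522 0.3028 0.1023] f [-0.1  1.  -0.7] w 0.262 j6 113.8
[ 2.233e+00 -1.190e-01 -3.210e-01 -4.000e-03 -0.000e+00 -1.000e-03]
```

Request:
apply_moves --pt "0.6 -0.1 -0.3 0 0 0 0" --pt "1.2 -0.1 -0.3 0 0 0 0" --pt "1.8 -0.1 -0.3 0 0 0 0" --pt "2.2 -0.1 -0.3 0 0 0 0" --pt "2.2 -0.1 -0.3 0 0 0 0" --pt "2.2 -0.1 -0.3 0 0 0 0" --pt "2.2 -0.1 -0.3 0 0 0 0" --pt "2.2 -0.1 -0.3 0 0 0 0"

```text
time_s: 36.45
ee_pos: [0.5512, 0.306, 0.0801]
ee_rot: [107.0, 90.0, 16.7]
force: [0.3, -1.1, -1.0]
width: 0.263
```

```bash
python3 - <<'E'
from h import *
settle(8);print(rel((.551,.306,.0443),Rdown(-90)))
im=camera("scene");cv2.imwrite("pics/p5.png",cv2.resize(im[110:240,290:430],None,fx=5,fy=4.5,interpolation=cv2.INTER_CUBIC))
im=camera("top");cv2.imwrite("pics/p5t.png",cv2.resize(im[150:250,190:330],None,fx=5,fy=5,interpolation=cv2.INTER_CUBIC))
E
```

```text
t 36.85 [0.551  0.3059 0.0798] f [-0.1 -1.2 -1. ] w 0.265 j6 114.1
[ 3.55e+00  3.00e-03 -1.30e-02 -4.00e-03  0.00e+00 -0.00e+00]
```

View pics/p5.png

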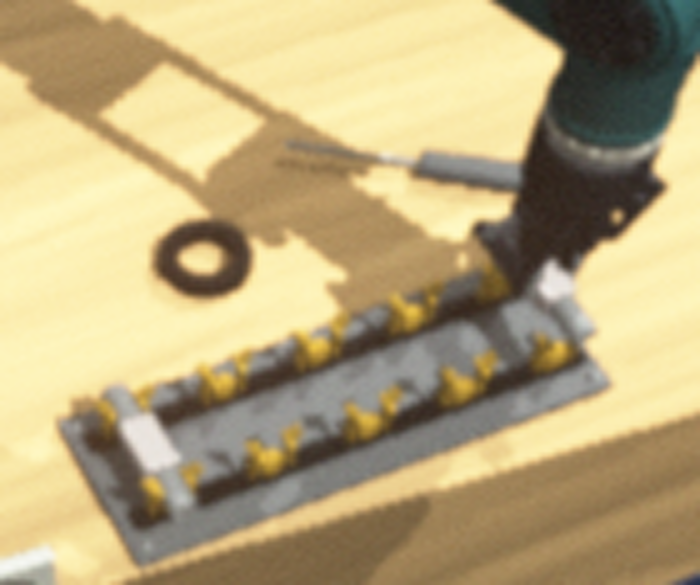

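View pics/p5t.png

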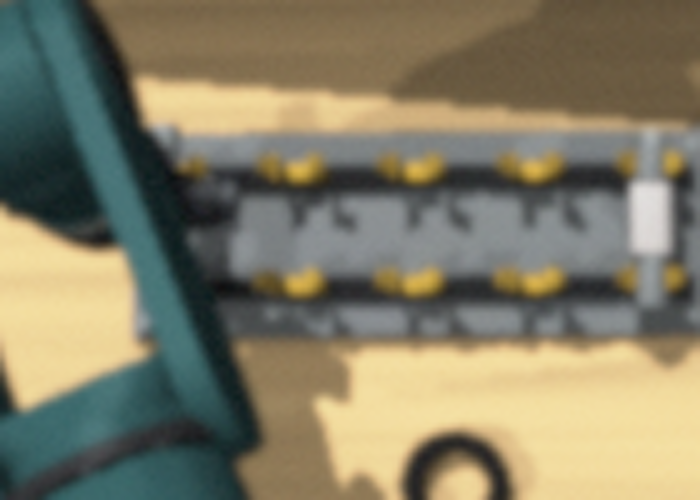

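Request:
apply_moves --pt "0.4 0 0 0 0 0 0" --pt "0.8 0 0 0 0 0 0" --pt "1.2 0 0 0 0 0 0" --pt "1.4 0 0 0 0 0 0" --pt "1.6 0 0 0 0 0 0" --pt "1.8 0 0 0 0 0 0" --pt "2 0 0 0 0 0 0" --pt "2.2 0 0 0 0 0 0"

```text
time_s: 37.62
ee_pos: [0.551, 0.3059, 0.0576]
ee_rot: [88.7, 90.0, -1.5]
force: [0.1, -0.3, 0.4]
width: 0.269
```

Request:
apply_moves --pt "0.2 0 0 0 0 0 0" --pt "0.4 0 0 0 0 0 0" --pt "0.6 0 0 0 0 0 0" --pt "0.8 0 0 0 0 0 0" --pt "1 0 0 0 0 0 0" --pt "1.2 0 0 0 0 0 0" --pt "1.4 0 0 0 0 0 0" --pt "1.5 0 0 0 0 0 0"

```text
time_s: 38.28
ee_pos: [0.5529, 0.3061, 0.0462]
ee_rot: [101.2, 89.7, 10.9]
force: [0.5, -0.8, 2.1]
width: 0.26
```

```bash
python3 - <<'E'
from h import *
settle(4)
E
```

```text
t 38.48 [0.5524 0.306  0.0443] f [ 1.2 -1.5  5.3] w 0.265 j6 114.1
```

Request:
apply_moves --pt "0.1 0 0 0 0 0 0" --pt "0.2 0 0 0 0 0 0" --pt "0.3 0 0 0 0 0 0" --pt "0.4 0 0 0 0 0 0" --pt "0.4 0 0 0 0 0 0" --pt "0.4 0 0 0 0 0 0" --pt "0.4 0 0 0 0 0 0" --pt "0.4 0 0 0 0 0 0"

```text
time_s: 39.15
ee_pos: [0.5525, 0.3061, 0.0441]
ee_rot: [101.4, 89.7, 11.2]
force: [-3.5, -4.8, 18.3]
width: 0.264
```

Request:
apply_moves --pt "0 0 0 0 0 0 0.3" --pt "0 0 0 0 0 0 0.4" --pt "0 0 0 0 0 0 0.5" --pt "0 0 0 0 0 0 0.6" --pt "-0.5 0 0 0 0 0 0.6" --pt "-2 0 0 0 0 0 0.6" --pt "-5 0 0 0 0 0 0.6" --pt "-9 0 0 0 0 0 0.6"

```text
time_s: 39.82
ee_pos: [0.5483, 0.3048, 0.1249]
ee_rot: [-66.2, 89.4, -156.4]
force: [1.1, -0.2, 0.1]
width: 0.6
```

```bash
python3 - <<'E'
from fit import *
np.set_printoptions(precision=4,suppress=True)
settle(4);
im={n:camera(n) for n in("top","scene")}
cv2.imwrite("pics/p6.png",cv2.resize(im["scene"][110:240,290:430],None,fx=5,fy=4.5,interpolation=cv2.INTER_CUBIC))
for g in((.431,-.172),):
    for n in im:
        m=segs(im[n],n,g)
        if m is not None and m.sum()>80:
            i=info(m,n,.014); print(g,n,m.sum(),i[0]); print(fit(FUSE,{n:m},(*i[0],np.radians(i[1]))))
print(rel((.4305,-.172,.13),Rdown(-108.5)))
E
```

```text
t 40.02 [0.552  0.3064 0.1311] f [ 0.  -0.7 -0.9] w 0.601 j6 114.1
(0.431, -0.172) top 242 [ 0.4319 -0.1746]
(array([ 0.4316, -0.1747,  2.8286]), np.float64(0.02115251123905182))
(0.431, -0.172) scene 167 [ 0.4308 -0.1702]
(array([ 0.429 , -0.1694,  2.826 ]), np.float64(0.07307204604148865))
[ -0.18  -11.776  47.813   0.319   0.001   0.002]
```

View pics/p6.png

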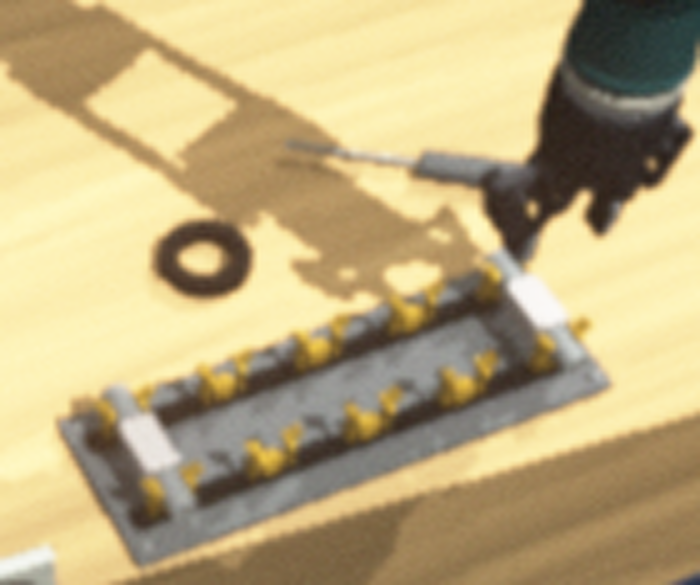

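Request:
apply_moves --pt "0 -1 4 0.1 0 0 1" --pt "0 -2 8 0.2 0 0 1" --pt "0 -3 12 0.3 0 0 1" --pt "0 -4 16 0.32 0 0 1" --pt "0 -5 20 0.32 0 0 1" --pt "0 -6 24 0.32 0 0 1" --pt "0 -7 28 0.32 0 0 1" --pt "0 -8 32 0.32 0 0 1"

```text
time_s: 40.78
ee_pos: [0.4675, -0.0152, 0.1267]
ee_rot: [-78.8, 89.8, 172.7]
force: [1.1, -0.2, -0.3]
width: 0.994
```

```bash
python3 - <<'E'
from h import *
settle(3);print(rel((.4305,-.172,.10),Rdown(-108)))
E
```

```text
t 40.93 [ 0.4679 -0.0161  0.127 ] f [1.  1.3 0.9] w 1.002 j6 100.0
[ 2.7050e+00  1.5190e+00  1.5959e+01 -1.6000e-02  1.0000e-03  3.0000e-03]
```

Request:
apply_moves --pt "0 0.3 4 -0.01 0 0 1" --pt "0 0.6 8 -0.01 0 0 1" --pt "0 1 12 -0.01 0 0 1" --pt "1 1.5 15 -0.01 0 0 1" --pt "2.7 1.5 16 -0.01 0 0 1" --pt "2.7 1.5 16 -0.01 0 0 1" --pt "2.7 1.5 16 -0.01 0 0 1" --pt "2.7 1.5 16 -0.01 0 0 1"

```text
time_s: 41.6
ee_pos: [0.4333, -0.1687, 0.1014]
ee_rot: [-134.8, 89.9, 117.3]
force: [0.3, -0.1, -0.1]
width: 1.0
```

```bash
python3 - <<'E'
from h import *
settle(8);print(rel((.4305,-.172,.025),Rdown(-108)))
im=camera("scene");cv2.imwrite("pics/p7.png",cv2.resize(im[140:260,180:320],None,fx=5,fy=5,interpolation=cv2.INTER_CUBIC))
E
```

```text
t 42.0 [ 0.4331 -0.1699  0.1022] f [ 0.2 -0.2 -0.2] w 0.998 j6 79.6
[ 7.716e+00 -1.940e-01  2.790e-01  1.000e-03  0.000e+00 -1.000e-03]
```

View pics/p7.png

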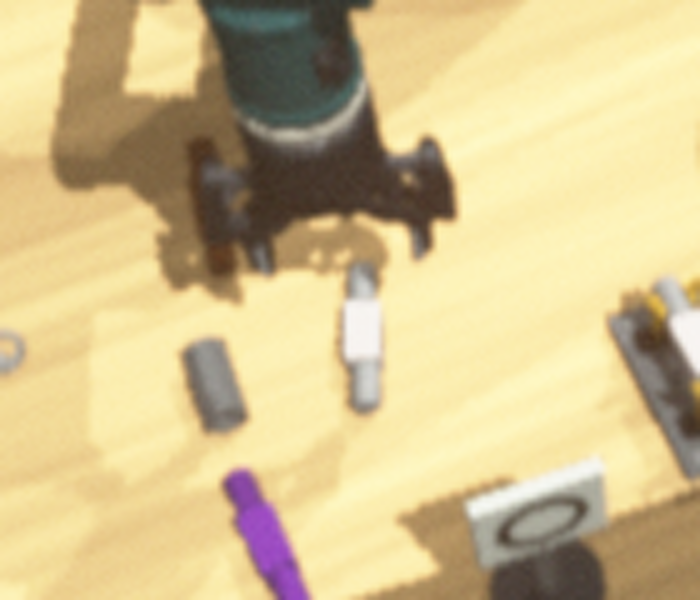

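Request:
apply_moves --pt "2 -0.2 0.28 0 0 0 1" --pt "4 -0.2 0.28 0 0 0 1" --pt "6 -0.2 0.28 0 0 0 1" --pt "7.5 -0.2 0.28 0 0 0 1" --pt "7.7 -0.2 0.28 0 0 0 1" --pt "7.7 -0.2 0.28 0 0 0 1" --pt "7.7 -0.2 0.28 0 0 0 1" --pt "7.7 -0.2 0.28 0 0 0 1"

```text
time_s: 42.72
ee_pos: [0.4311, -0.1729, 0.0262]
ee_rot: [77.6, 89.8, -30.4]
force: [0.1, -0.2, 0.9]
width: 1.002
```

```bash
python3 - <<'E'
from h import *
settle(8);print(rel((.4305,-.172,.006),Rdown(-108)))
im=camera("scene");cv2.imwrite("pics/p8.png",cv2.resize(im[140:260,180:320],None,fx=5,fy=5,interpolation=cv2.INTER_CUBIC))
E
```

```text
t 43.12 [ 0.4302 -0.1723  0.025 ] f [-0.1 -0.4  0. ] w 1.0 j6 79.2
[ 1.9    0.019 -0.041  0.     0.    -0.   ]
```

View pics/p8.png

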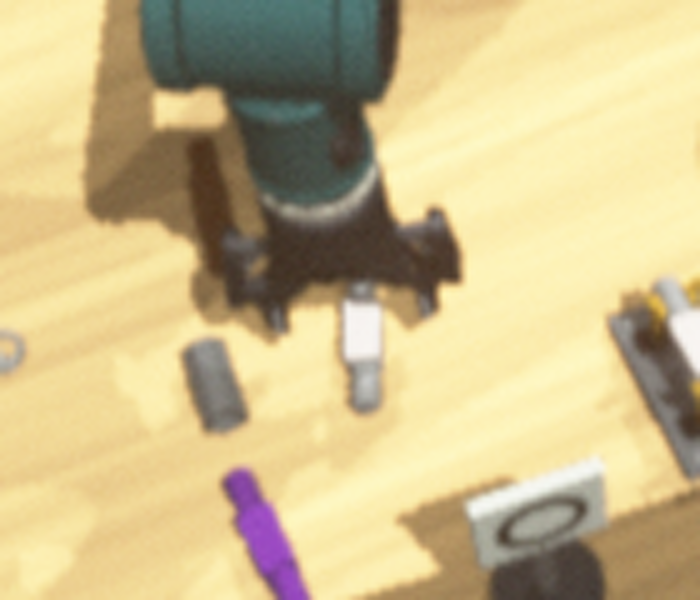

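Request:
apply_moves --pt "0.8 0 -0.04 0 0 0 1" --pt "1.6 0 -0.04 0 0 0 1" --pt "1.9 0 -0.04 0 0 0 0.9" --pt "1.9 0 -0.04 0 0 0 0.6" --pt "1.9 0 -0.04 0 0 0 0.4" --pt "1.9 0 -0.04 0 0 0 0.3" --pt "1.9 0 -0.04 0 0 0 0.1" --pt "1.9 0 -0.04 0 0 0 0"

```text
time_s: 43.83
ee_pos: [0.4308, -0.1722, 0.0065]
ee_rot: [82.7, 89.9, -25.3]
force: [-0.5, 0.8, -0.8]
width: 0.266
```

```bash
python3 - <<'E'
from h import *
settle(8)
E
```

```text
t 44.23 [ 0.4307 -0.1722  0.0063] f [-0.  -0.2  3.1] w 0.263 j6 79.2
```

Request:
apply_moves --pt "-1 0 0 0 0 0 0" --pt "-3 0 0 0 0 0 0" --pt "-6 0 0 0 0 0 0" --pt "-9 0 0 0 0 0 0" --pt "-12 0 0 0 0 0 0" --pt "-12 0 0 0 0 0 0" --pt "-12 0 0 0 0 0 0" --pt "-12 0 0 0 0 0 0"

```text
time_s: 44.9
ee_pos: [0.4294, -0.1715, 0.1249]
ee_rot: [-97.1, 89.9, 154.9]
force: [0.5, -0.0, -1.2]
width: 0.264
```

```bash
python3 - <<'E'
from h import *
settle(6);print(rel((.551,.162,.12),Rdown(-90)))
E
```

```text
t 45.2 [ 0.4295 -0.1715  0.1244] f [ 0.  -0.7 -1.3] w 0.263 j6 79.2
[ 4.5500e-01  1.2450e+00 -3.5476e+01 -3.1400e-01 -1.0000e-03  2.0000e-03]
```

Request:
apply_moves --pt "0 0.1 -2 -0.05 0 0 0" --pt "0 0.2 -5.5 -0.1 0 0 0" --pt "0 0.3 -9 -0.15 0 0 0" --pt "0 0.5 -12.5 -0.2 0 0 0" --pt "0 0.6 -16 -0.25 0 0 0" --pt "0 0.7 -19.5 -0.3 0 0 0" --pt "0 0.9 -23 -0.31 0 0 0" --pt "0 1 -26.5 -0.31 0 0 0"

```text
time_s: 45.87
ee_pos: [0.5217, 0.0787, 0.1251]
ee_rot: [-70.6, 90.0, -160.9]
force: [-0.2, 0.0, -0.8]
width: 0.266
```

```bash
python3 - <<'E'
from h import *
settle(3);print(rel((.551,.162,.10),Rdown(-90)))
E
```

```text
t 46.02 [0.5216 0.0792 0.1249] f [-0.2 -0.4 -2. ] w 0.264 j6 92.5
[ 2.486e+00  2.941e+00 -8.285e+00  0.000e+00  0.000e+00  1.000e-03]
```

Request:
apply_moves --pt "0 0.6 -2 0 0 0 0" --pt "0 1.5 -5 0 0 0 0" --pt "0 2.5 -7.5 0 0 0 0" --pt "0.5 2.9 -8.3 0 0 0 0" --pt "1.5 2.9 -8.3 0 0 0 0" --pt "2.4 2.9 -8.3 0 0 0 0" --pt "2.4 2.9 -8.3 0 0 0 0" --pt "2.4 2.9 -8.3 0 0 0 0"

```text
time_s: 46.68
ee_pos: [0.5495, 0.1581, 0.0999]
ee_rot: [-69.7, 89.8, -160.1]
force: [0.2, 1.1, -1.2]
width: 0.265
```

```bash
python3 - <<'E'
from h import *
settle(8);print(rel((.551,.162,.08),Rdown(-90)))
E
```

```text
t 47.08 [0.5512 0.1598 0.1022] f [ 0.7  1.  -0.4] w 0.264 j6 100.8
[ 2.225e+00 -2.000e-02 -2.200e-01 -4.000e-03 -0.000e+00 -1.000e-03]
```

Request:
apply_moves --pt "0.6 0 -0.22 0 0 0 0" --pt "1.2 0 -0.22 0 0 0 0" --pt "1.8 0 -0.22 0 0 0 0" --pt "2.2 0 -0.22 0 0 0 0" --pt "2.2 0 -0.22 0 0 0 0" --pt "2.2 0 -0.22 0 0 0 0" --pt "2.2 0 -0.22 0 0 0 0" --pt "2.2 0 -0.22 0 0 0 0"

```text
time_s: 47.75
ee_pos: [0.5512, 0.1622, 0.0801]
ee_rot: [94.6, 90.0, 4.3]
force: [-0.6, -0.9, -1.3]
width: 0.266
```

```bash
python3 - <<'E'
from h import *
settle(8);print(rel((.551,.162,.0443),Rdown(-90)))
im=camera("scene");cv2.imwrite("pics/p9.png",cv2.resize(im[110:240,290:430],None,fx=5,fy=4.5,interpolation=cv2.INTER_CUBIC))
E
```

```text
t 48.15 [0.551  0.1621 0.0798] f [ 0.5  0.2 -1. ] w 0.266 j6 101.0
[ 3.552e+00 -1.000e-03  1.100e-02 -4.000e-03  0.000e+00 -0.000e+00]
```

View pics/p9.png

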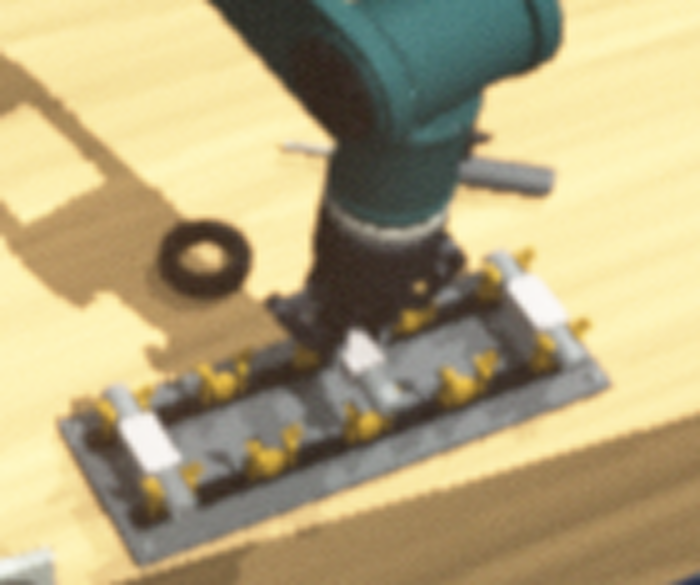

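Request:
apply_moves --pt "0.4 0 0 0 0 0 0" --pt "0.8 0 0 0 0 0 0" --pt "1.2 0 0 0 0 0 0" --pt "1.4 0 0 0 0 0 0" --pt "1.6 0 0 0 0 0 0" --pt "1.8 0 0 0 0 0 0" --pt "2 0 0 0 0 0 0" --pt "2.2 0 0 0 0 0 0"

```text
time_s: 48.87
ee_pos: [0.551, 0.1621, 0.0576]
ee_rot: [48.6, 90.0, -41.7]
force: [0.7, -0.3, 2.1]
width: 0.267
```

Request:
apply_moves --pt "0.2 0 0 0 0 0 0" --pt "0.4 0 0 0 0 0 0" --pt "0.6 0 0 0 0 0 0" --pt "0.8 0 0 0 0 0 0" --pt "1 0 0 0 0 0 0" --pt "1.2 0 0 0 0 0 0" --pt "1.4 0 0 0 0 0 0" --pt "1.5 0 0 0 0 0 0"

```text
time_s: 49.53
ee_pos: [0.553, 0.162, 0.0453]
ee_rot: [90.9, 89.7, 0.6]
force: [1.9, -0.8, -0.1]
width: 0.26
```

```bash
python3 - <<'E'
from h import *
settle(4)
E
```

```text
t 49.73 [0.5526 0.162  0.0442] f [ 2.3 -0.1  5.1] w 0.261 j6 101.0
```

Request:
apply_moves --pt "0.1 0 0 0 0 0 0" --pt "0.2 0 0 0 0 0 0" --pt "0.3 0 0 0 0 0 0" --pt "0.4 0 0 0 0 0 0" --pt "0.4 0 0 0 0 0 0" --pt "0.4 0 0 0 0 0 0" --pt "0.4 0 0 0 0 0 0" --pt "0.4 0 0 0 0 0 0"

```text
time_s: 50.4
ee_pos: [0.5527, 0.162, 0.044]
ee_rot: [89.1, 89.7, -1.1]
force: [-5.1, -2.4, 20.4]
width: 0.265
```

Request:
apply_moves --pt "0 0 0 0 0 0 0.3" --pt "0 0 0 0 0 0 0.4" --pt "0 0 0 0 0 0 0.5" --pt "0 0 0 0 0 0 0.6" --pt "-0.5 0 0 0 0 0 0.6" --pt "-2 0 0 0 0 0 0.6" --pt "-5 0 0 0 0 0 0.6" --pt "-9 0 0 0 0 0 0.6"

```text
time_s: 51.07
ee_pos: [0.5481, 0.1616, 0.1252]
ee_rot: [-79.1, 89.4, -169.4]
force: [1.3, 0.7, 0.5]
width: 0.599
```

```bash
python3 - <<'E'
from fit import *
settle(4);
im={n:camera(n) for n in("top","scene")}
cv2.imwrite("pics/q1.png",cv2.resize(im["scene"][110:240,290:430],None,fx=5,fy=4.5,interpolation=cv2.INTER_CUBIC))
for n in im: cv2.imwrite(f"pics/q1{n}.png",im[n])
print(rel((.6438,-.129,.23),Rdown(0)))
E
```

```text
t 51.27 [0.5519 0.1624 0.1306] f [ 0.2  0.3 -0.4] w 0.604 j6 101.0
[-1.0275e+01  9.4660e+00  2.9066e+01 -1.5750e+00 -2.0000e-03  2.0000e-03]
```

View pics/q1.png

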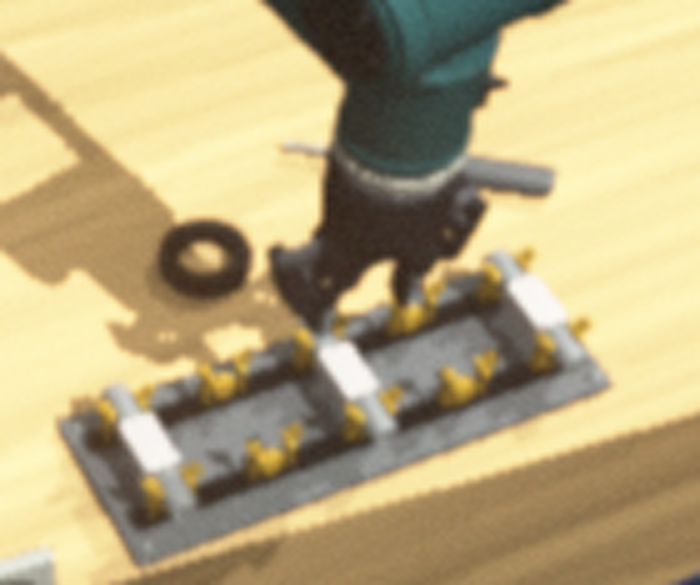

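View pics/q1scene.png

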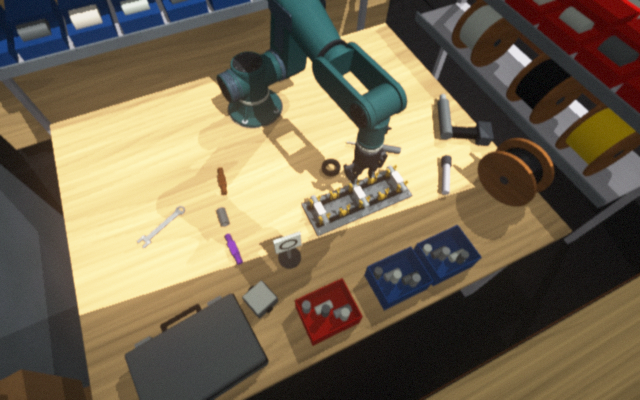

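View pics/q1top.png

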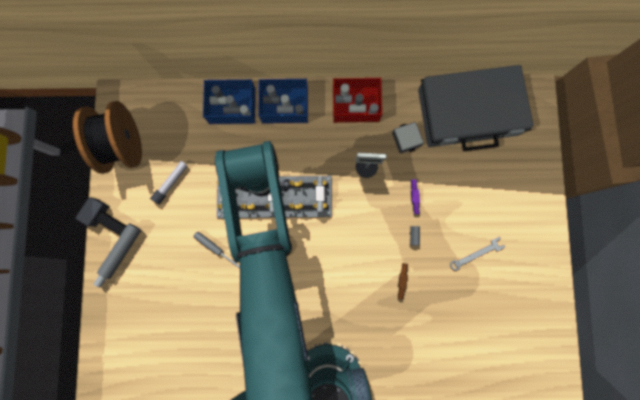

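Request:
apply_moves --pt "-4 0 0 -0.1 0 0 1" --pt "-8 0 0 -0.2 0 0 1" --pt "-10.3 2 4 -0.3 0 0 1" --pt "-10.3 3 8 -0.42 0 0 1" --pt "-10.3 4 12 -0.54 0 0 1" --pt "-10.3 5 16 -0.66 0 0 1" --pt "-10.3 6 20 -0.78 0 0 1" --pt "-10.3 7 24 -0.9 0 0 1"

```text
time_s: 52.03
ee_pos: [0.6161, -0.0662, 0.2292]
ee_rot: [-154.5, 89.8, 166.9]
force: [1.0, -0.3, -0.0]
width: 0.998
```

```bash
python3 - <<'E'
from fit import *
settle(3); print(rel((.6438,-.129,.21),Rdown(0)))
E
```

```text
t 52.18 [ 0.6161 -0.0676  0.2284] f [-0.4  0.8 -0.1] w 1.001 j6 27.8
[ 1.822e+00 -2.984e+00  6.042e+00 -6.860e-01 -5.000e-03  1.000e-03]
```

Request:
apply_moves --pt "0 -1.5 3 -0.12 0 0 1" --pt "0 -3 6 -0.24 0 0 1" --pt "0 -3 6 -0.36 0 0 1" --pt "1 -3 6 -0.48 0 0 1" --pt "1.8 -3 6 -0.6 0 0 1" --pt "1.8 -3 6 -0.69 0 0 1" --pt "1.8 -3 6 -0.69 0 0 1" --pt "1.8 -3 6 -0.69 0 0 1"

```text
time_s: 52.85
ee_pos: [0.6441, -0.1243, 0.2125]
ee_rot: [156.7, 89.9, 157.1]
force: [-0.0, 0.3, 0.3]
width: 1.0
```

```bash
python3 - <<'E'
from fit import *
settle(8); print(rel((.6438,-.129,.127),Rdown(0)))
E
```

```text
t 53.25 [ 0.6445 -0.1256  0.214 ] f [-0.7 -0.2 -0.2] w 1.003 j6 -16.5
[ 8.703 -0.333 -0.077  0.009  0.     0.   ]
```

Request:
apply_moves --pt "1 -0.33 0 0 0 0 1" --pt "3 -0.33 0 0 0 0 1" --pt "5 -0.33 0 0 0 0 1" --pt "7 -0.33 0 0 0 0 1" --pt "8.5 -0.33 0 0 0 0 1" --pt "8.7 -0.33 0 0 0 0 1" --pt "8.7 -0.33 0 0 0 0 1" --pt "8.7 -0.33 0 0 0 0 1"

```text
time_s: 53.92
ee_pos: [0.6448, -0.1293, 0.1274]
ee_rot: [-22.3, 89.9, -21.8]
force: [-0.0, -0.8, 0.6]
width: 1.0
```

```bash
python3 - <<'E'
from fit import *
settle(8); print(rel((.6438,-.129,.127),Rdown(0)))
E
```

```text
t 54.32 [ 0.6447 -0.1291  0.1274] f [0.1 0.7 0.1] w 0.996 j6 -16.8
[ 0.045  0.009 -0.094  0.01   0.001  0.   ]
```

Request:
apply_moves --pt "0 0 0 0 0 0 0.6" --pt "0 0 0 0 0 0 0.5" --pt "0 0 0 0 0 0 0.4" --pt "0 0 0 0 0 0 0.3" --pt "0 0 0 0 0 0 0.2" --pt "0 0 0 0 0 0 0" --pt "0 0 0 0 0 0 0" --pt "0 0 0 0 0 0 0"

```text
time_s: 54.98
ee_pos: [0.6437, -0.129, 0.1269]
ee_rot: [166.0, 89.9, 166.4]
force: [-4.0, 1.1, 1.7]
width: 0.114
```

Gripped. Turning clockwise (positive about tool x).

Request:
apply_moves --pt "0 0 0 0.1 0 0 0" --pt "0 0 0 0.2 0 0 0" --pt "0 0 0 0.3 0 0 0" --pt "0 0 0 0.4 0 0 0" --pt "0 0 0 0.5 0 0 0" --pt "0 0 0 0.6 0 0 0" --pt "0 0 0 0.7 0 0 0" --pt "0 0 0 0.8 0 0 0"

```text
time_s: 55.65
ee_pos: [0.6436, -0.1293, 0.1268]
ee_rot: [-118.6, 89.9, -164.1]
force: [-2.8, 0.0, 1.3]
width: 0.109
```

Request:
apply_moves --pt "0 0 0 0.1 0 0 0" --pt "0 0 0 0.2 0 0 0" --pt "0 0 0 0.3 0 0 0" --pt "0 0 0 0.4 0 0 0" --pt "0 0 0 0.5 0 0 0" --pt "0 0 0 0.6 0 0 0" --pt "0 0 0 0.7 0 0 0" --pt "0 0 0 0.8 0 0 0"

```text
time_s: 56.32
ee_pos: [0.6436, -0.1292, 0.1269]
ee_rot: [-78.0, 89.9, -169.3]
force: [-4.2, -0.1, 2.7]
width: 0.11
```

Request:
apply_moves --pt "0 0 0 0.1 0 0 0" --pt "0 0 0 0.2 0 0 0" --pt "0 0 0 0.3 0 0 0" --pt "0 0 0 0.4 0 0 0" --pt "0 0 0 0.4 0 0 0" --pt "0 0 0 0.4 0 0 0" --pt "0 0 0 0.4 0 0 0" --pt "0 0 0 0.4 0 0 0"

```text
time_s: 56.98
ee_pos: [0.6436, -0.1292, 0.1268]
ee_rot: [-60.5, 89.9, -174.3]
force: [-4.9, 0.3, 2.6]
width: 0.107
```

```bash
python3 - <<'E'
from fit import *
o=settle(4);  R=Rcur(o).as_matrix(); print(np.degrees(np.arctan2(R[1,2],R[0,2])))
im=camera("scene");cv2.imwrite("pics/q2.png",cv2.resize(im[180:280,230:350],None,fx=5,fy=5,interpolation=cv2.INTER_CUBIC))
E
```

```text
t 57.18 [ 0.6436 -0.1291  0.1268] f [-6.   0.5  2.7] w 0.107 j6 97.6
-113.86910002788119
```

View pics/q2.png

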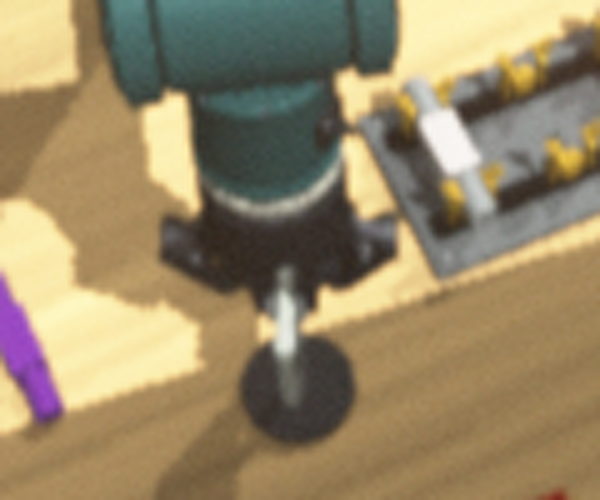

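Request:
apply_moves --pt "0 0 0 0 0 0 1" --pt "0 0 0 0 0 0 1" --pt "0 0 0 0 0 0 1" --pt "0 0 0 0 0 0 1" --pt "-2 0 0 0 0 0 1" --pt "-4 0 0 0 0 0 1" --pt "-6 0 0 0 0 0 1" --pt "-6 0 0 0 0 0 1"

```text
time_s: 57.9
ee_pos: [0.647, -0.1296, 0.1926]
ee_rot: [98.4, 89.4, -15.6]
force: [0.3, -0.4, 1.8]
width: 0.999
```

Request:
apply_moves --pt "0 0 0 -0.12 0 0 1" --pt "0 0 0 -0.24 0 0 1" --pt "0 0 0 -0.36 0 0 1" --pt "0 0 0 -0.48 0 0 1" --pt "0 0 0 -0.6 0 0 1" --pt "0 0 0 -0.72 0 0 1" --pt "0 0 0 -0.84 0 0 1" --pt "0 0 0 -0.96 0 0 1"

```text
time_s: 58.57
ee_pos: [0.6444, -0.1289, 0.1856]
ee_rot: [-138.8, 90.0, 162.5]
force: [-0.9, -0.1, 0.0]
width: 0.997
```

Request:
apply_moves --pt "0 0 0 -0.12 0 0 1" --pt "0 0 0 -0.24 0 0 1" --pt "0 0 0 -0.36 0 0 1" --pt "0 0 0 -0.48 0 0 1" --pt "0 0 0 -0.6 0 0 1" --pt "0 0 0 -0.72 0 0 1" --pt "0 0 0 -0.84 0 0 1" --pt "0 0 0 -0.96 0 0 1"

```text
time_s: 59.23
ee_pos: [0.6444, -0.1289, 0.1856]
ee_rot: [162.7, 90.0, 159.0]
force: [-0.1, -0.0, -0.4]
width: 1.001
```

Request:
apply_moves --pt "0 0 0 -0.12 0 0 1" --pt "0 0 0 -0.24 0 0 1" --pt "0 0 0 -0.36 0 0 1" --pt "0 0 0 -0.48 0 0 1" --pt "0 0 0 -0.6 0 0 1" --pt "0 0 0 -0.72 0 0 1" --pt "0 0 0 -0.84 0 0 1" --pt "0 0 0 -0.96 0 0 1"

```text
time_s: 59.9
ee_pos: [0.6444, -0.1289, 0.1856]
ee_rot: [109.3, 90.0, 160.7]
force: [-0.3, -0.0, 0.7]
width: 1.001
```

```bash
python3 - <<'E'
from fit import *
o=settle(6);print(rel((.6438,-.129,.127),Rdown(66)))
E
```

```text
t 60.2 [ 0.6444 -0.129   0.1863] f [-0.1 -0.   0.2] w 1.002 j6 -67.1
[ 5.933  0.048 -0.04  -0.264 -0.    -0.   ]
```

Request:
apply_moves --pt "0 0.05 0 -0.12 0 0 1" --pt "0 0.05 0 -0.24 0 0 1" --pt "0 0.05 0 -0.26 0 0 1" --pt "1 0.05 0 -0.26 0 0 1" --pt "3 0.05 0 -0.26 0 0 1" --pt "5 0.05 0 -0.26 0 0 1" --pt "5.9 0.05 0 -0.26 0 0 1" --pt "5.9 0.05 0 -0.26 0 0 0.7"

```text
time_s: 60.87
ee_pos: [0.642, -0.1281, 0.1234]
ee_rot: [98.6, 89.6, 164.4]
force: [-1.0, -0.0, -0.2]
width: 0.883
```

Request:
apply_moves --pt "0 0 0 0 0 0 0.5" --pt "0 0 0 0 0 0 0.4" --pt "0 0 0 0 0 0 0.3" --pt "0 0 0 0 0 0 0.2" --pt "0 0 0 0 0 0 0" --pt "0 0 0 0 0 0 0" --pt "0 0 0 0 0 0 0" --pt "0 0 0 0 0 0 0"

```text
time_s: 61.53
ee_pos: [0.6444, -0.1295, 0.1291]
ee_rot: [-110.1, 89.9, -44.3]
force: [-1.4, -2.3, 5.0]
width: 0.108
```

Request:
apply_moves --pt "0 0 0 0.1 0 0 0" --pt "0 0 0 0.2 0 0 0" --pt "0 0 0 0.3 0 0 0" --pt "0 0 0 0.4 0 0 0" --pt "0 0 0 0.5 0 0 0" --pt "0 0 0 0.6 0 0 0" --pt "0 0 0 0.7 0 0 0" --pt "0 0 0 0.8 0 0 0"

```text
time_s: 62.2
ee_pos: [0.6439, -0.1299, 0.1291]
ee_rot: [-96.2, 89.9, -76.5]
force: [-3.3, -4.0, 6.0]
width: 0.103
```

```bash
python3 - <<'E'
from fit import *
o=settle(6);print(rel((.6438,-.129,.127),Rdown(0)))
E
```

```text
t 62.5 [ 0.644  -0.1299  0.1291] f [-3.3 -3.6  5.6] w 0.105 j6 -36.2
[0.212 0.087 0.015 0.348 0.    0.002]
```

Request:
apply_moves --pt "0 0 0 0.08 0 0 0" --pt "0 0 0 0.16 0 0 0" --pt "0 0 0 0.24 0 0 0" --pt "0 0 0 0.3 0 0 0" --pt "0 0 0 0.33 0 0 0" --pt "0 0 0 0.33 0 0 0" --pt "0 0 0 0.33 0 0 0" --pt "0 0 0 0.33 0 0 0"

```text
time_s: 63.17
ee_pos: [0.6437, -0.13, 0.1292]
ee_rot: [-88.7, 89.9, -87.6]
force: [-4.1, -2.7, 6.3]
width: 0.108
```

```bash
python3 - <<'E'
from fit import *
o=settle(4);print(rel((.6438,-.129,.127),Rdown(0)),o["moment"])
E
```

```text
t 63.37 [ 0.6437 -0.1299  0.1291] f [-3.7 -2.5  5.6] w 0.106 j6 -17.3
[0.214 0.093 0.009 0.018 0.    0.002] [-0.47759473  0.48589513 -0.0334035 ]
```

Request:
apply_moves --pt "0 0 0 0 0 0 1" --pt "0 0 0 0 0 0 1" --pt "0 0 0 0 0 0 1" --pt "0 0 0 0 0 0 1" --pt "-2 0 0 0 0 0 1" --pt "-5 0 0 0 0 0 1" --pt "-9 0 0 0 0 0 1" --pt "-12 0 0 0 0 0 1"

```text
time_s: 64.03
ee_pos: [0.6443, -0.1284, 0.2498]
ee_rot: [0.8, 89.9, 1.9]
force: [0.3, -0.3, 1.2]
width: 0.997
```

Request:
apply_moves --pt "0 -4 -4 0 0 0 1" --pt "0 -8 -8 0 0 0 1" --pt "0 -12 -12 0 0 0 1" --pt "0 -16 -16 0 0 0 1" --pt "0 -20 -20 0 0 0 1" --pt "0 -20 -20 0 0 0 1" --pt "0 -20 -20 0 0 0 1" --pt "0 -20 -20 0 0 0 1"

```text
time_s: 64.7
ee_pos: [0.4441, -0.3366, 0.2476]
ee_rot: [-135.2, 89.8, -134.4]
force: [0.6, 0.2, -0.2]
width: 0.997
```

```bash
python3 - <<'E'
from fit import *
np.set_printoptions(precision=4,suppress=True)
settle(6)
im={n:camera(n) for n in("top","scene")}
for n in im: cv2.imwrite(f"pics/z{n}.png",im[n])
cv2.imwrite("pics/zc.png",cv2.resize(im["scene"][160:280,260:420],None,fx=5,fy=5,interpolation=cv2.INTER_CUBIC))
cv2.imwrite("pics/zt.png",cv2.resize(im["top"][140:230,205:400],None,fx=4,fy=4,interpolation=cv2.INTER_CUBIC))
# white block centres at top face z=.062
for n,(l,t,r,b) in(("top",(210,170,340,222)),("scene",(295,160,415,240))):
    h=cv2.cvtColor(im[n],cv2.COLOR_BGR2HSV); m=np.zeros((400,640),np.uint8); m[t:b,l:r]=(h[t:b,l:r,2]>195)&(h[t:b,l:r,1]<30)
    k,lab,st,c=cv2.connectedComponentsWithStats(m)
    for i in range(1,k):
        if st[i,4]>10: print(n,st[i,4],unproj(n,c[i],.062)[0,:2])
E
```

```text
t 65.0 [ 0.4491 -0.3314  0.2476] f [ 0.4 -0.2  0.2] w 0.999 j6 -43.5
top 111 [0.5556 0.3037]
top 106 [0.5548 0.1601]
top 102 [0.5521 0.0163]
scene 108 [0.556  0.3064]
scene 120 [0.5543 0.1628]
scene 133 [0.553  0.0186]
scene 20 [ 0.6029 -0.082 ]
```

View pics/zc.png

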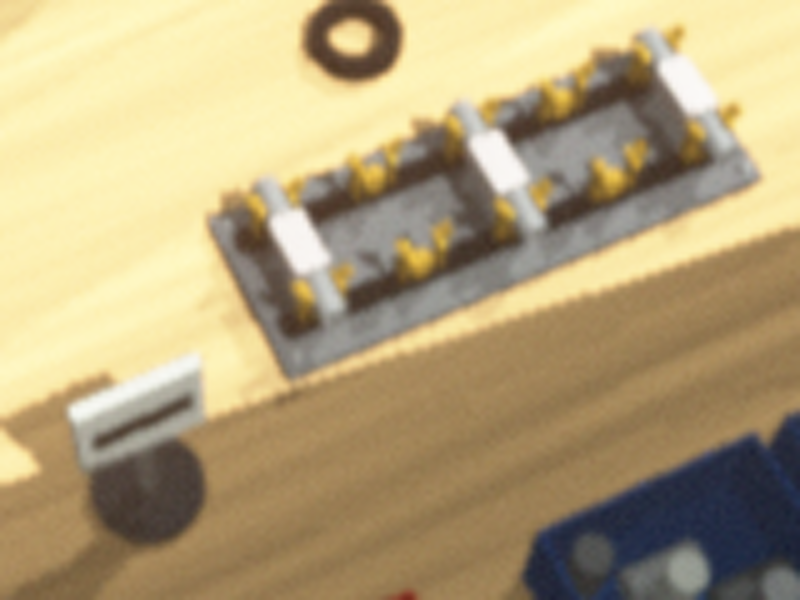

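View pics/zt.png

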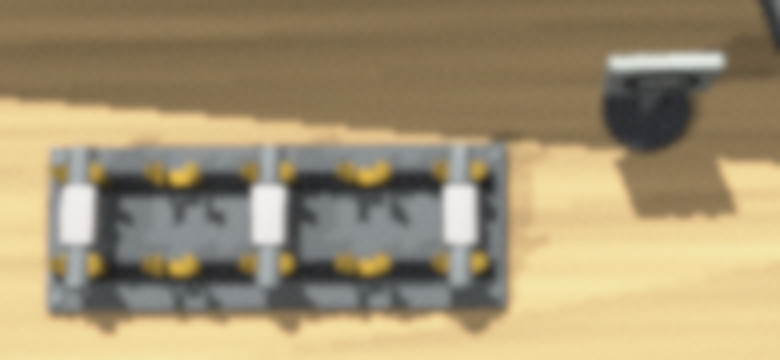

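View pics/zscene.png

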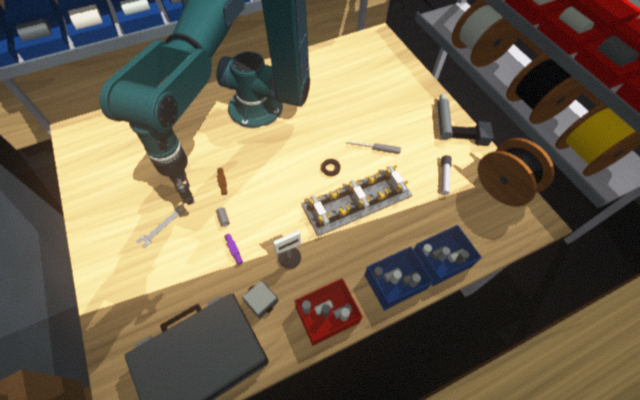

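```bash
python3 - <<'E'
from h import *
settle(10); print(sign_off())
E
```

```text
t 65.6 [ 0.448  -0.3326  0.2478] f [ 1.1  0.3 -0.1] w 0.998 j6 -43.5
the job is handed in; nothing more can be done
None
```

I swivelled the sign to its bar face and snapped the three loose white fuses into clip places 0, 2 and 4. I then swivelled the sign back to its ring face and handed the job in at 65.6 s. There were only three fuses; I left the brown and purple look-alikes and the bystanders where they lay.

**Last checks:**
- **Sign, bar face:** it reached its stop. The wrist moment rose to about 1 N m there, and the ring face then looked away from the robot.
- **Fuses:** all three bottomed out at the same height, with the tool at z = 44.0–44.2 mm against the 44.3 mm worked out for fully home. They did not go lower when pressed a little harder, at about 12 to 20 N. In the last pictures both caps of each fuse sit between their jaws, and the centres are 1–5 mm off my measured board centre along x (11 mm allowed).
- **Sign, ring face:** it ended about 0.02 rad from its stop, going by the gripper's angle. I left it just short of pressing the stop.
- **Robot:** it stood clear of everything at the end.

**Disagreements:** the two cameras differed by about 4 mm in y, so I used their average. Clip 0 turned out to be about 1.8 mm further in +y than that average. The fuse slid in anyway, and I used the corrected position for the other two. The networks missed several fuses, so I located those by colour and shape fitting.

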